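Strip down the coffee machine sub-assembly into the colour-coded trays

ROBOT

A 7-joint arm with a two-finger parallel gripper is mounted at the origin on the work surface. World frame = base frame: x ahead of the robot, y to its left, z up, the work surface at z = 0. Lengths are in m, angles in rad, forces in N, time in s.
With the tool pointing down it reaches from about 0.4 to 0.85 m from the base axis. Payload 10.4 kg.
Tool frame: the origin (TCP) lies midway between the tips of the shut fingers; the grasp point (between the pads) lies 19 mm behind it (manip.tcp_to_grasp is the distance from the TCP to the grasp point, in m); x points along the fingers, y is the direction in which the jaws open and shut, and the axes are right-handed (so a half turn about x gives the same grasp; the last joint's range is limited). The gripper opens to 85 mm and grips with 20 to 120 N. Pads are 22 mm wide; open, the fingers measure 114 mm over their backs; the gripper's body (76 mm by 85 mm) begins 54 mm behind the grasp point. The pads swing forward as they close: fully open they stand 13 mm farther back than shut.
Start: joints at [1.127, 0.332, -0.065, 1.46, 0.022, 1.35, -0.088], TCP at [0.255, -0.57, 0.231] pointing down, gripper open.
Joint ranges: [-2.6, 2.6], [-0.5, 2.12], [-1.47, 1.34], [0.16, 2.42], [-1.27, 4.41], [0.06, 2.06], [-2.6, 2.6]. Speed limits (rad/s): [2.22, 2.22, 2.79, 2.79, 3.14, 3.14, 3.14].

INTERFACE

Orientations are given as a unit quaternion [x, y, z, w].
In Python, from workcell import monitor, viewer, manip gives the robot as it stands. The module is installed in compiled form; this text tells all that it offers.
- The arm moves only by the tool send_rows, never from a script. Its arguments are lists of equal length, an entry for each row: "grip": the closure in counts, from 0 (fully open) to 255 (shut); "offset": the shift along the tool's x, y, z in mm, a list of three; "twist": the turn about the tool's x in degrees. In form: {"grip": [grip, ...], "offset": [[tx, ty, tz], ...], "twist": [twist, ...]}. A call has exactly 5 rows; each row is the pose to reach, as a shift and turn from the pose commanded when the call began, along the tool's axes at that moment; what a row does not reach only later rows make up. A row lasts 1/12 s, in which the tool goes at most 41.7 mm and 7.16 degrees, less where a joint would pass 70% of its speed; a pose out of reach is approached as far as the arm can. A call with a gripper value outside its range is refused whole. The fingers move at their own pace and stop on an object; "newtons" is the grip in N (left out, the last holds). Time passes only in rows, so rows that repeat a pose let the fingers close, or fill a call up. It gives the time, the measured TCP pose, the force and the opening at its end, in the units of the state.
- monitor.get_obs(): the state, without advancing time (a new reading comes with each control period).
- viewer.camera(name): name is "scene" or "side" or "wrist"; returns (picture, depth): 480x640x3 uint8, blue, green, red; 480x640 float32, m along the optical axis (not along the pixel's ray), 0 where there is no reading.
- viewer.camera_model(name): a dict with "camera_matrix" (3x3 intrinsics, pixels), "R" (3x3) and "t" (3): a world point X has camera coordinates R X + t; the wrist camera has in their place "mount" (4x4, takes a point from camera to tool coordinates, whose origin is the TCP and whose axes are the tool frame's). Camera axes: x right, y down, z forward; pixel columns grow to the right and rows downward; lengths in m; the calibration is good to about 2 mm. A picture is of the moment at which its call begins: read the wrist's pose just before it. camera_model takes no time and is no camera call.
- manip.hand_in(): hands the job in, once; it reports no verdict.
Trained networks look in the newest picture that a camera, given by its name, has taken for a name from the list of things; names that differ only in an ending like _2 or _b are one class to them, and where a whole thing is asked for, a point or a joint stands for the part that bears it (a point fixed in the world has none). Each returns a list of dicts, best first, with "score" (0 to 1); they miss things now and then, are a little off and sometimes report something else, mostly with a low value. They report only what shows in the picture. A call takes as long as a camera call. They do not tell look-alikes from the thing itself.
- viewer.recognise(target, camera): "box" ([left, top, width, height] in pixels, round what is visible of it).
- viewer.regions_of(target, camera): "region" (480x640 bool, what is visible of it) and "box" ([left, top, width, height] in pixels, round what is visible of it).
- viewer.spot_point(target, camera): "position" ([column, row] in pixels: a listed point, or the origin of a listed thing).
The state is a dict: "clock": time; "joint_pos": joint angles; "joint_velocities": joint speeds; "tau": joint torques, N m; "position": TCP position; "ee_rot": TCP orientation; "ft_force": force on the tool from outside, world axes, zero at the start; "torque": the same for the moment, N m; "grip_width": opening from 0.0 (shut) to 1.0 (fully open).
Only numpy, scipy, OpenCV 4.12 (cv2) and the standard library are available. Lean on these libraries where they do the work, as an engineer would, in place of code of your own. Each camera call takes 0.05 s, during which the arm holds its last target.

TASK

Take the stack of coffee-machine parts apart from the top down, one part at a time, and set each upright, as it stood in the stack, in the middle of its own tray: the red knob in the yellow tray, then the brass valve block in the blue tray, then the black control box in the green tray, and last the aluminium heater block in the white tray, its long side along the tray's. Set the parts down rather than dropping or knocking them over, and leave the pressure gauge and the steel cup where they are.

Things in the scene. Friction and masses are not known exactly. Their poses are not given: they have to be found in the camera images.
- knob_center (a point): red round hand knob with a steel cap, 36 mm diameter, 30 mm high, about 60 g, loose, on top of the stack (standing on the brass valve block). Point at its centre, 15 mm above its underside; z up along its axis
- valve_center (a point): brass valve block, 44 (x) by 48 (y) by 32 (z) mm, about 360 g, loose, with a round port 18 mm in diameter standing out 7 mm at mid-height from each of its two y faces; flat top and underside. It is under the knob and on the black control box. Point at its centre, 16 mm above its underside; z up
- control_center (a point): black control box with white terminal strips at both ends of its top, 50 (x) by 92 (y) by 36 (z) mm, about 220 g, loose; under the valve block, on the heater block. Point at its centre, 18 mm above its underside; z up, long side along y
- heater_center (a point): aluminium heater block with dark grooves, 60 (x) by 130 (y) by 28 (z) mm, about 500 g, loose, with two copper pipe stubs (10 mm diameter, 10 mm long, about half-way up) on each of its two y ends; bottom of the stack, lying on a fixed black round stand, 170 mm in diameter, whose top is 15 mm above the bench. Point at its centre, 14 mm above its underside; z up, long side along y
- tray_yellow: yellow parts tray, fixed to the bench: shallow, open, rectangular, 116 (its x) by 180 (its y) mm outside, all four trays the same but for colour. Floor 4 mm thick (floor surface at 4 mm above the origin), lip all round 4 mm wide and 9 mm high above the bench. Origin: centre of its underside, on the bench; z up; the long side runs along its y
- tray_blue: blue parts tray, fixed to the bench: shallow, open, rectangular, 116 (its x) by 180 (its y) mm outside, all four trays the same but for colour. Floor 4 mm thick (floor surface at 4 mm above the origin), lip all round 4 mm wide and 9 mm high above the bench. Origin: centre of its underside, on the bench; z up; the long side runs along its y
- tray_green: green parts tray, fixed to the bench: shallow, open, rectangular, 116 (its x) by 180 (its y) mm outside, all four trays the same but for colour. Floor 4 mm thick (floor surface at 4 mm above the origin), lip all round 4 mm wide and 9 mm high above the bench. Origin: centre of its underside, on the bench; z up; the long side runs along its y
- tray_white: white parts tray, fixed to the bench: shallow, open, rectangular, 116 (its x) by 180 (its y) mm outside, all four trays the same but for colour. Floor 4 mm thick (floor surface at 4 mm above the origin), lip all round 4 mm wide and 9 mm high above the bench. Origin: centre of its underside, on the bench; z up; the long side runs along its y
- gauge_center (a point): bystander, not to be disturbed: loose round pressure gauge lying face up, 60 mm diameter, 22 mm high, white face, with a brass stem (12 mm thick) reaching 50 mm from its centre along its x. Point at its centre, 11 mm above the bench
- cup_center (a point): bystander, not to be disturbed: loose open steel cup, 76 mm across the rim, 50 mm high, standing upright. Point on its axis, 25 mm above its underside
Things that resemble listed ones, but are neither listed nor needed, are in the scene too. Of the things shaped like the part that bears valve_center, the brass one is meant.

How it is judged:
By the outcome, as a careful person would: the job done as asked, in the order asked, and still so for the second after the job is handed in, with the robot touching nothing.
It also fails if it takes over 128 s, if anything falls off the work surface, if the arm or the gripper's body presses on something with over 40 N, if the wrist force passes 120 N, or if a joint passes its speed limit or range.

## Working session

There is one attempt and no reset: what is moved stays moved. The work goes in short steps, Python scripts to look and compute and a tool call to move; the robot and the scene stay as the last step left them, time stands still between calls to the robot, and variables do not carry over. Pictures are saved under pics/ and viewed, and the job is handed in when it is done.

Besides the shell and the picture viewer there is one more tool, called after "Call:" as name(argument=value, ...), one argument or row to a line, values as JSON. send_rows: Moves the arm, as the interface text tells. Its arguments: {"type":"object","properties":{"grip":{"type":"array","items":{"type":"number"}},"offset":{"type":"array","items":{"type":"array","items":{"type":"number"}}},"twist":{"type":"array","items":{"type":"number"}},"newtons":{"type":"number"}},"required":["grip","offset","twist"]}

```bash
ls; mkdir -p pics; python3 - <<'E'
from workcell import monitor, viewer, manip
import cv2
o=monitor.get_obs()
for k in o: print(k,o[k])
print(manip.tcp_to_grasp)
for n in ["scene","side","wrist"]:
    p,d=viewer.camera(n); cv2.imwrite(f"pics/{n}0.png",p)
    m=viewer.camera_model(n); print(n,{k:(v.round(3).tolist() if hasattr(v,'round') else v) for k,v in m.items()})
E
```

```text
pics
clock 0.0
joint_pos [ 1.12739908  0.33287837 -0.0647146   1.46093138  0.02159537  1.34991942
 -0.08852801]
joint_velocities [-1.86935009e-03  6.68120864e-04  1.91770899e-04  9.52513024e-04
 -1.68415325e-05 -1.10065383e-03 -7.29774583e-04]
tau [ 4.09001022e-04 -6.25449300e+01  4.89083177e-02 -3.91602731e+01
  1.61320885e-02  1.00248758e-02 -2.97066435e-06]
position [ 0.25515454 -0.57012967  0.23051667]
ee_rot [-0.69138648 -0.14817454  0.6916393  -0.14718738]
ft_force [-0.30690552 -0.14991832  0.41120245]
torque [0.0169189  0.0180099  0.00837952]
grip_width 0.998720643798475
0.0187
scene {'camera_matrix': [[480.4, 0.0, 325.94], [0.0, 480.4, 227.779], [0.0, 0.0, 1.0]], 'R': [[-0.13, 0.991, 0.018], [0.553, 0.088, -0.829], [-0.823, -0.098, -0.559]], 't': [-0.054, -0.157, 1.393]}
side {'camera_matrix': [[596.458, 0.0, 327.585], [0.0, 596.458, 229.699], [0.0, 0.0, 1.0]], 'R': [[-0.951, -0.309, 0.016], [-0.178, 0.505, -0.845], [0.252, -0.806, -0.535]], 't': [0.473, 0.111, 1.254]}
wrist {'camera_matrix': [[371.025, 0.0, 313.815], [0.0, 371.025, 241.083], [0.0, 0.0, 1.0]], 'mount': [[0.0, -0.261, 0.965, -0.143], [1.0, -0.0, -0.0, 0.001], [0.0, 0.965, 0.261, -0.067], [0.0, 0.0, 0.0, 1.0]]}
```

View pics/scene0.png

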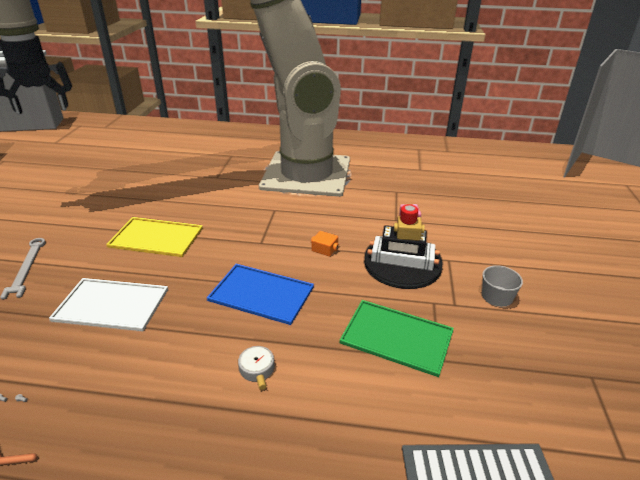

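View pics/side0.png

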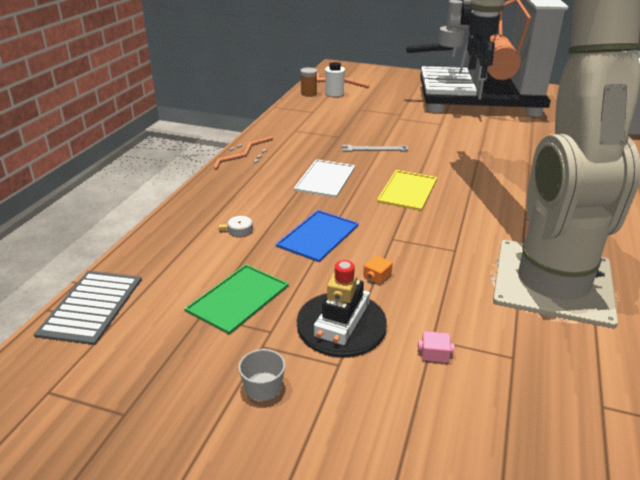

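View pics/wrist0.png

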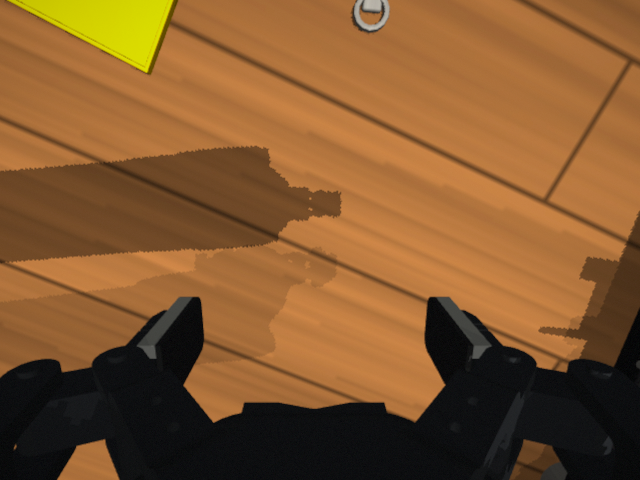

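```bash
cat > h.py <<'E'
import numpy as np, cv2
from workcell import monitor, viewer, manip
from scipy.spatial.transform import Rotation as R
def shot(n):
    o=monitor.get_obs(); p,d=viewer.camera(n); m=viewer.camera_model(n)
    K=m["camera_matrix"]; v,u=np.mgrid[0:480,0:640]
    X=np.stack([(u-K[0,2])/K[0,0]*d,(v-K[1,2])/K[1,1]*d,d],-1)
    if n=="wrist":
        M=np.array(m["mount"]); X=X@M[:3,:3].T+M[:3,3]
        X=X@R.from_quat(o["ee_rot"]).as_matrix().T+o["position"]
    else: X=(X-m["t"])@m["R"]
    X[d<=0]=np.nan
    return p,d,X
def st():
    o=monitor.get_obs(); print("t %.2f"%o["clock"],"pos",np.round(o["position"]*1000,1),"F",np.round(o["ft_force"],1),"w",round(o["grip_width"],3))
    M=R.from_quat(o["ee_rot"]).as_matrix(); print("tool axes cols",M.round(3).tolist()); return o,M
E
python3 - <<'E'
from h import *
for n in ["scene","side"]:
    p,d,X=shot(n); np.savez(f"{n}0.npz",p=p,d=d,X=X)
    print(n, "med depth",np.nanmedian(d))
    for t in ["knob_center","valve_center","control_center","heater_center","tray_yellow","tray_blue","tray_green","tray_white","gauge_center","cup_center"]:
        for r in viewer.regions_of(t,n)[:3]:
            g=r["region"]; P=X[g]; P=P[~np.isnan(P[:,0])]
            if len(P)==0: continue
            (c,s,a)=cv2.minAreaRect((P[:,:2]*1000).astype(np.float32))
            print(t,round(r["score"],2),r["box"],"med",np.round(np.median(P,0)*1000),"zmax",round(np.percentile(P[:,2],95)*1000,1),"rect",np.round(c,1),np.round(s,1),round(a,1))
E
```

```text
scene med depth 1.0827237
knob_center 0.65 [399.1, 205.2, 19.2, 19.9] med [391. 270. 135.] zmax 143.1 rect [290.9 280.2] [ 44.1 220.1] 87.2
valve_center 0.75 [392.8, 218.5, 32.0, 20.2] med [402. 276. 103.] zmax 113.1 rect [309.7 280.5] [ 62.6 199.5] 85.7
valve_center 0.56 [309.2, 232.3, 27.5, 22.3] med [371.  98.  29.] zmax 34.7 rect [359.9  98.7] [56.  42.2] 70.9
valve_center 0.55 [414.7, 212.3, 5.4, 2.7] med [220. 310.  31.] zmax 64.2 rect [299.4 297.9] [  6.9 168.5] 81.6
control_center 0.62 [380.4, 224.7, 45.5, 28.7] med [405. 258.  70.] zmax 81.3 rect [386.4 267.8] [90.5 51.1] 81.7
control_center 0.27 [400.2, 206.1, 13.9, 18.1] med [392. 270. 137.] zmax 143.2 rect [297.8 260.6] [207.   33.8] 7.1
heater_center 0.73 [368.7, 235.4, 66.4, 37.2] med [407. 274.  37.] zmax 45.5 rect [358.4 269.8] [126.4 154.7] 3.2
tray_yellow 0.64 [106.5, 217.4, 95.9, 39.5] med [ 374. -295.    5.] zmax 10.0 rect [ 364.5 -299.9] [194.2 135.3] 87.8
tray_green 0.73 [338.8, 298.6, 114.0, 77.8] med [605. 265.   5.] zmax 9.9 rect [596.9 261.3] [183.7 126.3] 73.5
tray_white 0.57 [49.2, 280.5, 120.3, 49.5] med 
[... 1304 characters left out ...]
72.2 -293.1] [193.8 121.3] 88.0
tray_blue 0.58 [274.7, 210.0, 83.7, 54.0] med [523.   1.   5.] zmax 10.1 rect [526.1 -13.4] [203.  129.2] 78.2
tray_blue 0.43 [321.3, 278.0, 43.2, 45.9] med [371. 312.  70.] zmax 81.3 rect [383.9 278.9] [79.9 90.5] 12.3
tray_green 0.92 [186.9, 266.4, 101.8, 69.1] med [600. 270.   5.] zmax 9.8 rect [603.9 258.2] [196.2 132.9] 73.2
tray_white 0.75 [294.3, 158.3, 61.0, 39.5] med [ 597. -278.    6.] zmax 10.6 rect [ 600.7 -294.2] [126.1 216. ] 0.2
gauge_center 0.93 [215.1, 213.7, 39.5, 24.3] med [702.  44.  21.] zmax 25.3 rect [716.5  30.8] [79.3 77. ] 25.7
cup_center 0.9 [240.2, 349.8, 44.0, 51.4] med [463. 453.  29.] zmax 50.5 rect [461.2 463.6] [72.7 76.2] 26.9
```

```bash
cat > fit.py <<'E'
from h import *
from scipy.optimize import minimize
def rect(P):
    P=P.astype(np.float32)
    c,s,a=cv2.minAreaRect(P)
    if s[0]>s[1]: a+=90; s=s[::-1]   # now s[0] short, a=angle of short axis
    a=(a+90)%180-90
    return np.array(c),np.array(s),a
def clean(P,r=6,k=6):
    from scipy.spatial import cKDTree
    t=cKDTree(P); n=np.array([len(q) for q in t.query_ball_point(P,r)])
    return P[n>=k]
E
python3 - <<'E'
from fit import *
from scipy.ndimage import binary_erosion
for n in ["scene","side"]:
    z=np.load(n+"0.npz"); p,X=z["p"],z["X"]*1000
    hsv=cv2.cvtColor(p,cv2.COLOR_BGR2HSV); H,S,V=[hsv[...,i].astype(int) for i in range(3)]
    x,y,zz=X[...,0],X[...,1],X[...,2]
    print(n)
    for t,m in {"yellow":(abs(H-29)<4)&(S>180)&(y<-100),"blue":(abs(H-112)<12)&(S>150)&(x<700)&(x>400),"green":(abs(H-60)<15)&(S>150),"white":(S<40)&(V>170)&(y<-150)&(x>450)&(x<750)}.items():
        m=m&(zz>-2)&(zz<13)
        P=X[m][:,:2]; P=clean(P)
        c,s,a=rect(P); print(t,len(P),c.round(1),s.round(1),round(a,1),"z",np.nanmedian(zz[m]).round(1))
    near=(abs(x-386)<90)&(abs(y-272)<90)
    for t,zt in {"heater":43,"control":79,"valve":111,"knob":141}.items():
        m=near&(abs(zz-zt)<3); P=clean(X[m][:,:2],5,4)
        c,s,a=rect(P); print(t,len(P),c.round(1),s.round(1),round(a,1),"z",np.nanmedian(zz[m]).round(1), "mean",P.mean(0).round(1))
E
```

```text
scene
yellow 50 [ 329.6 -309.5] [ 79.7 194.9] 24.6 z 5.8
blue 3720 [524.9  -7.4] [118.2 179.1] -13.5 z 5.2
green 4859 [602.  262.9] [117.4 177.6] -16.5 z 5.1
white 4290 [ 574.4 -375.7] [156.8 390.5] -14.8 z 5.2
heater 440 [382.5 270.4] [ 62.6 130.1] -3.8 z 43.8 mean [394.4 273.7]
control 317 [384.2 267.5] [50.2 91.9] -5.4 z 79.7 mean [391.2 260.4]
valve 167 [386.1 275.7] [40.6 48.1] 3.9 z 111.7 mean [394.  277.2]
knob 144 [382.1 271.7] [33.  33.3] -74.6 z 141.8 mean [384.1 271.3]
side
yellow 0 [0. 0.] [0. 0.] 0.0 z nan
blue 2090 [522.5  -4.2] [117.2 183.1] -13.4 z 5.4
green 2465 [599.9 266.9] [115.5 178.9] -17.3 z 4.9
white 1136 [ 577.2 -369.1] [147.6 375.5] -12.5 z 6.1
heater 503 [380.7 274.8] [ 60.9 131.3] -5.7 z 43.7 mean [374.3 305.9]
control 318 [381.  272.3] [50.  95.4] -4.0 z 79.4 mean [374.3 291.8]
valve 222 [382.7 280. ] [44.9 48.8] 3.3 z 111.4 mean [381.5 290.3]
knob 189 [379.6 274.8] [33.7 34.9] 17.3 z 141.6 mean [379.4 277.6]
  return np.nanmean(a, axis, out=out, keepdims=keepdims)
```

```bash
python3 - <<'E'
from fit import *
for n in ["scene","side"]:
    z=np.load(n+"0.npz"); p,X=z["p"],z["X"]*1000
    hsv=cv2.cvtColor(p,cv2.COLOR_BGR2HSV); H,S,V=[hsv[...,i].astype(int) for i in range(3)]
    x,y,zz=X[...,0],X[...,1],X[...,2]
    v,u=(155,236) if n=="scene" else (190,408)
    print(n)
    for q in ([(236,155),(305,110)] if n=="scene" else [(190,408),(178,325)]): print(q,hsv[q],X[q].round(1))
    for t,m in {"yellow":(abs(H-30)<8)&(S>200)&(V>120)&(abs(y+295)<130)&(abs(x-370)<100),"white":(S<60)&(V>150)&(abs(y+287)<115)&(abs(x-600)<90)}.items():
        m=m&(zz>-2)&(zz<13)
        P=X[m][:,:2]; P=clean(P,8,8)
        c,s,a=rect(P); print(t,len(P),c.round(1),s.round(1),round(a,1),"z",np.nanmedian(zz[m]).round(1))
E
```

```text
scene
(236, 155) [ 28 180 247] [ 372.2 -295.9    5. ]
(305, 110) [ 45   4 248] [ 601.1 -285.6    2.5]
yellow 0 [0. 0.] [0. 0.] 0.0 z 3.5
white 4139 [ 597.8 -285.6] [119.8 181.6] 0.1 z 5.1
side
(190, 408) [ 29 155 246] [ 368.1 -288.9    5.2]
(178, 325) [ 30   1 246] [ 597.3 -283.6    3.1]
yellow 0 [0. 0.] [0. 0.] 0.0 z nan
white 1403 [ 597.7 -283.1] [118.2 187.4] 0.3 z 5.7
  return np.nanmean(a, axis, out=out, keepdims=keepdims)
```

```bash
cat >> h.py <<'E'
def go(x,y,z,yaw=None):
    """print tool-frame offset/twist from measured pose to TCP target (mm, deg yaw of jaw axis mod 180)"""
    o,M=st(); d=M.T@(np.array([x,y,z])-o["position"]*1000)
    cur=np.degrees(np.arctan2(M[1,1],M[0,1])); tw=0
    if yaw is not None: tw=-(((yaw-cur)+90)%180-90)
    print("jaw yaw %.1f q7 %.2f"%(cur,o["joint_pos"][6]),"-> offset",d.round(1).tolist(),"twist",round(tw,1))
E
python3 - <<'E'
from fit import *
for n in ["scene","side"]:
    z=np.load(n+"0.npz"); p,X=z["p"],z["X"]*1000
    hsv=cv2.cvtColor(p,cv2.COLOR_BGR2HSV); H,S,V=[hsv[...,i].astype(int) for i in range(3)]
    x,y,zz=X[...,0],X[...,1],X[...,2]
    m=(abs(H-29)<5)&(S>100)&(V>170)&(abs(y+295)<130)&(abs(x-370)<90)&(zz>-2)&(zz<13)
    P=X[m][:,:2]; P=clean(P,8,8)
    c,s,a=rect(P); print("yellow",len(P),c.round(1),s.round(1),round(a,1))
go(382,273,220,0)
E
```

```text
yellow 2179 [ 371.4 -294.6] [119.7 180.9] -2.4
yellow 1322 [ 370.7 -293. ] [115.6 183.7] -3.1
t 1.25 pos [ 255.3 -570.5  231.3] F [0.6 0.3 0.6] w 0.999
tool axes cols [[0.0, 0.408, -0.913], [-0.0, -0.913, -0.408], [-1.0, 0.0, -0.0]]
jaw yaw -65.9 q7 -0.09 -> offset [11.3, -718.1, -460.2] twist -65.9
```

Call:
send_rows(
  grip=[0,0,0,0,0],
  offset=[
    [0,-25,-33],
    [0,-50,-66],
    [0,-75,-99],
    [0,-100,-132],
    [0,-125,-165],
  ],
  twist=[-7,-14,-21,-28,-35],
  newtons=40,
)

```text
clock: 1.67
position: [0.3555, -0.3872, 0.2315]
ee_rot: [-0.614, -0.35, 0.614, -0.351]
ft_force: [0.2, -1.2, 0.0]
grip_width: 1.002
```

```bash
python3 -c "
from h import *
go(500,-100,230,0);go(450,150,230,0);go(382,273,230,0)"
```

```text
t 1.67 pos [ 355.5 -387.2  231.5] F [ 0.2 -1.2  0. ] w 1.002
tool axes cols [[0.0, 0.861, -0.508], [-0.001, -0.508, -0.861], [-1.0, 0.0, 0.0]]
jaw yaw -30.6 q7 0.18 -> offset [1.3, -21.5, -320.8] twist -30.6
t 1.67 pos [ 355.5 -387.2  231.5] F [ 0.2 -1.2  0. ] w 1.002
tool axes cols [[0.0, 0.861, -0.508], [-0.001, -0.508, -0.861], [-1.0, 0.0, 0.0]]
jaw yaw -30.6 q7 0.18 -> offset [1.2, -191.7, -510.7] twist -30.6
t 1.67 pos [ 355.5 -387.2  231.5] F [ 0.2 -1.2  0. ] w 1.002
tool axes cols [[0.0, 0.861, -0.508], [-0.001, -0.508, -0.861], [-1.0, 0.0, 0.0]]
jaw yaw -30.6 q7 0.18 -> offset [1.1, -312.7, -582.0] twist -30.6
```

Call:
send_rows(
  grip=[0,0,0,0,0],
  offset=[
    [0,-3,-41],
    [0,-6,-82],
    [0,-9,-123],
    [0,-12,-164],
    [0,-15,-205],
  ],
  twist=[-6,-12,-18,-24,-30.6],
)

```text
clock: 2.08
position: [0.4477, -0.2035, 0.2317]
ee_rot: [0.5, 0.5, -0.5, 0.5]
ft_force: [0.8, -0.3, 0.8]
grip_width: 1.0
```

```bash
python3 -c "
from h import *
go(490,0,230,0);go(450,150,230,0);go(382,273,230,0)"
```

```text
t 2.08 pos [ 447.7 -203.5  231.7] F [ 0.8 -0.3  0.8] w 1.0
tool axes cols [[0.001, 1.0, -0.0], [-0.001, -0.0, -1.0], [-1.0, 0.001, 0.001]]
jaw yaw -0.0 q7 0.31 -> offset [1.5, 42.2, -203.5] twist -0.0
t 2.08 pos [ 447.7 -203.5  231.7] F [ 0.8 -0.3  0.8] w 1.0
tool axes cols [[0.001, 1.0, -0.0], [-0.001, -0.0, -1.0], [-1.0, 0.001, 0.001]]
jaw yaw -0.0 q7 0.31 -> offset [1.4, 2.2, -353.5] twist -0.0
t 2.08 pos [ 447.7 -203.5  231.7] F [ 0.8 -0.3  0.8] w 1.0
tool axes cols [[0.001, 1.0, -0.0], [-0.001, -0.0, -1.0], [-1.0, 0.001, 0.001]]
jaw yaw -0.0 q7 0.31 -> offset [1.3, -65.9, -476.5] twist -0.0
```

Call:
send_rows(
  grip=[0,0,0,0,0],
  offset=[
    [0,8,-40],
    [0,10,-81],
    [0,10,-122],
    [0,8,-163],
    [0,4,-204],
  ],
  twist=[0,0,0,0,0],
)

```text
clock: 2.5
position: [0.4521, 0.0006, 0.2315]
ee_rot: [0.501, 0.498, -0.501, 0.499]
ft_force: [0.8, 0.3, -0.4]
grip_width: 0.998
```

Call:
send_rows(
  grip=[0,0,0,0,0],
  offset=[
    [0,-8,-41],
    [0,-16,-81],
    [0,-25,-121],
    [0,-34,-161],
    [0,-43,-201],
  ],
  twist=[0,0,0,0,0],
)

```text
clock: 2.92
position: [0.4095, 0.2016, 0.2317]
ee_rot: [0.502, 0.498, -0.501, 0.499]
ft_force: [1.4, 0.1, -0.7]
grip_width: 0.999
```

```bash
python3 -c "
from h import *
go(382,273,230,0)"
```

```text
t 2.92 pos [409.5 201.6 231.7] F [ 1.4  0.1 -0.7] w 0.999
tool axes cols [[0.001, 1.0, -0.005], [-0.001, -0.005, -1.0], [-1.0, 0.001, 0.001]]
jaw yaw -0.3 q7 -0.55 -> offset [1.6, -27.9, -71.3] twist -0.3
```

Call:
send_rows(
  grip=[0,0,0,0,0],
  offset=[
    [0,-14,-36],
    [0,-28,-71],
    [0,-28,-71],
    [0,-28,-71],
    [0,-28,-71],
  ],
  twist=[0,0,0,0,0],
)

```text
clock: 3.33
position: [0.3829, 0.2706, 0.2312]
ee_rot: [-0.501, -0.499, 0.501, -0.499]
ft_force: [1.4, 0.3, -0.7]
grip_width: 1.001
```

```bash
cat > wl.py <<'E'
from fit import *
import sys
p,d,X=shot("wrist"); X=X*1000; cv2.imwrite(sys.argv[1],p); np.savez("w.npz",p=p,d=d,X=X)
x,y,zz=X[...,0],X[...,1],X[...,2]
st()
near=(abs(x-386)<90)&(abs(y-272)<90)
for t,zt in {"heater":43,"control":79,"valve":111,"knob":141}.items():
    m=near&(abs(zz-zt)<3); P=X[m][:,:2]
    if len(P)<30: continue
    P=clean(P,3,6); c,s,a=rect(P); print(t,len(P),c.round(1),s.round(1),round(a,1),"z",np.nanmedian(zz[m]).round(1))
E
python3 wl.py pics/w1.png
```

```text
t 3.38 pos [383.2 270.  231.2] F [ 0.2 -0.8  0. ] w 1.001
tool axes cols [[0.0, 1.0, -0.006], [-0.001, -0.006, -1.0], [-1.0, 0.0, 0.001]]
heater 2480 [381.6 272.9] [ 60.3 130.1] -5.4 z 43.3
control 2162 [382.2 270.6] [50.  91.9] -3.9 z 79.4
valve 1627 [383.7 278. ] [43.9 48. ] 1.6 z 111.1
knob 2234 [381.4 274.2] [35.2 35.3] 48.2 z 141.5
```

View pics/w1.png

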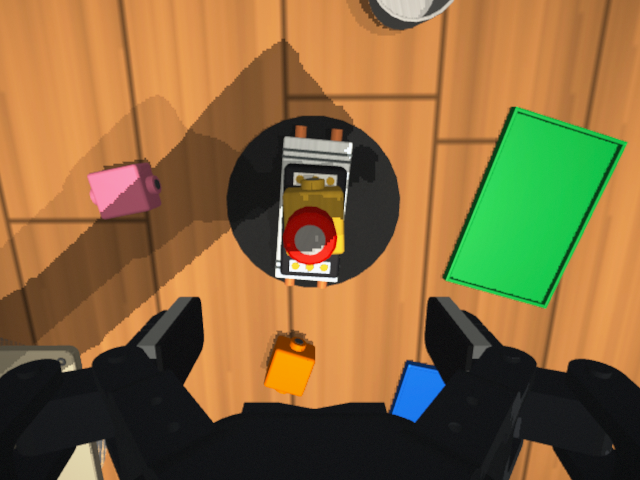

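Call:
send_rows(
  grip=[0,0,0,0,0],
  offset=[
    [25,-2,-4],
    [55,-2,-4],
    [85,-2,-4],
    [110,-2,-4],
    [119,-2,-4],
  ],
  twist=[0,0,0,0,0],
)

```text
clock: 3.8
position: [0.38, 0.2724, 0.1091]
ee_rot: [-0.5, -0.498, 0.503, -0.498]
ft_force: [-0.8, -0.3, -0.2]
grip_width: 1.001
```

Call:
send_rows(
  grip=[60,120,255,255,255],
  offset=[
    [0,0,0],
    [0,0,0],
    [0,0,0],
    [0,0,0],
    [0,0,0],
  ],
  twist=[0,0,0,0,0],
  newtons=30,
)

```text
clock: 4.22
position: [0.3816, 0.2753, 0.1139]
ee_rot: [0.502, 0.498, -0.501, 0.499]
ft_force: [-0.6, -1.0, 7.4]
grip_width: 0.414
```

Call:
send_rows(
  grip=[255,255,255,255,255],
  offset=[
    [0,0,0],
    [0,0,0],
    [0,0,0],
    [-5,0,0],
    [-20,0,0],
  ],
  twist=[0,0,0,0,0],
)

```text
clock: 4.63
position: [0.3801, 0.2744, 0.1319]
ee_rot: [-0.501, -0.499, 0.502, -0.499]
ft_force: [0.2, 0.2, 0.0]
grip_width: 0.409
```

```bash
python3 wl.py pics/w2.png
```

```text
t 4.68 pos [381.4 275.9 135.4] F [1.2 2.5 3.3] w 0.407
tool axes cols [[0.002, 1.0, -0.005], [0.001, -0.005, -1.0], [-1.0, 0.002, -0.001]]
heater 3907 [383.6 291.3] [60.2 93.4] -5.3 z 43.3
control 2458 [383.3 284.6] [49.8 64.4] -3.9 z 79.3
valve 4554 [383.7 284.8] [34.7 44. ] -88.4 z 111.2
knob 777 [381.5 284.2] [15.1 61.4] 89.2 z 141.2
```

View pics/w2.png

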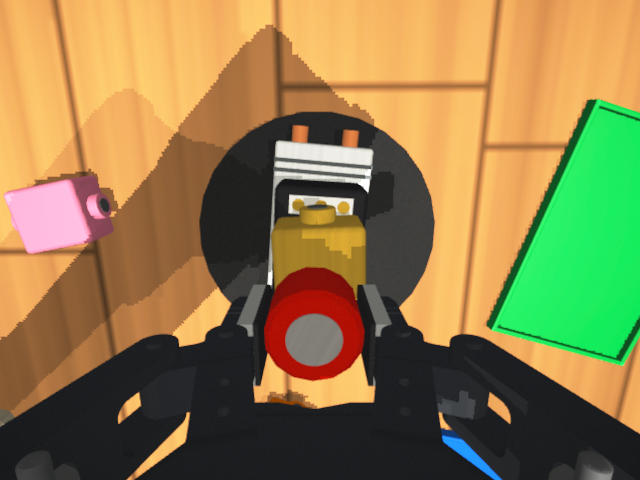

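Call:
send_rows(
  grip=[255,255,255,255,255],
  offset=[
    [-30,0,0],
    [-60,10,25],
    [-70,25,65],
    [-70,40,103],
    [-70,55,141],
  ],
  twist=[0,0,0,0,0],
)

```text
clock: 5.1
position: [0.4358, 0.1328, 0.2041]
ee_rot: [0.502, 0.498, -0.5, 0.5]
ft_force: [0.8, 0.1, 0.3]
grip_width: 0.411
```

Call:
send_rows(
  grip=[255,255,255,255,255],
  offset=[
    [0,10,40],
    [0,15,81],
    [0,20,122],
    [0,20,163],
    [0,20,204],
  ],
  twist=[0,0,0,0,0],
)

```text
clock: 5.52
position: [0.4537, -0.0719, 0.2031]
ee_rot: [0.501, 0.498, -0.501, 0.499]
ft_force: [1.3, -0.1, -0.9]
grip_width: 0.413
```

Call:
send_rows(
  grip=[255,255,255,255,255],
  offset=[
    [0,-15,38],
    [0,-30,76],
    [0,-45,114],
    [0,-60,152],
    [0,-75,190],
  ],
  twist=[0,0,0,0,0],
)

```text
clock: 5.93
position: [0.3769, -0.2614, 0.2032]
ee_rot: [-0.501, -0.498, 0.501, -0.499]
ft_force: [0.1, -0.4, 0.1]
grip_width: 0.405
```

```bash
python3 -c "
from h import *
go(371,-294,60,0)"
```

```text
t 5.93 pos [ 376.9 -261.4  203.2] F [ 0.1 -0.4  0.1] w 0.405
tool axes cols [[0.001, 1.0, -0.005], [-0.001, -0.005, -1.0], [-1.0, 0.001, 0.001]]
jaw yaw -0.3 q7 0.50 -> offset [143.2, -5.9, 32.5] twist -0.3
```

Call:
send_rows(
  grip=[255,255,255,255,255],
  offset=[
    [30,-5,25],
    [60,-6,32],
    [80,-6,32],
    [80,-6,32],
    [80,-6,32],
  ],
  twist=[0,0,0,0,0],
)

```text
clock: 6.35
position: [0.3716, -0.2911, 0.1225]
ee_rot: [0.501, 0.499, -0.501, 0.498]
ft_force: [-0.2, -1.0, -0.2]
grip_width: 0.409
```

```bash
cat > wt.py <<'E'
from fit import *
import sys
p,d,X=shot("wrist"); X=X*1000; cv2.imwrite(sys.argv[1],p); np.savez("w.npz",p=p,d=d,X=X)
x,y,zz=X[...,0],X[...,1],X[...,2]
hsv=cv2.cvtColor(p,cv2.COLOR_BGR2HSV); H,S,V=[hsv[...,i].astype(int) for i in range(3)]
st()
m={"yellow":(abs(H-29)<5)&(S>100)&(V>120),"blue":(abs(H-112)<12)&(S>120),"green":(abs(H-60)<18)&(S>120),"white":(S<60)&(V>150)}[sys.argv[2]]&(zz<13)&(zz>-3)
P=X[m][:,:2]; P=clean(P[::3],4,4); c,s,a=rect(P); print(len(P),c.round(1),s.round(1),round(a,1),"x",P[:,0].min(),P[:,0].max(),"y",P[:,1].min(),P[:,1].max())
E
python3 wt.py pics/w3.png yellow
```

```text
t 6.40 pos [ 372.4 -291.4  123.6] F [-0.7  1.4  0.4] w 0.413
tool axes cols [[0.001, 1.0, -0.004], [-0.001, -0.004, -1.0], [-1.0, 0.001, 0.001]]
4079 [ 373.4 -272.4] [118.1 139. ] -2.7 x 311.32887896245313 435.51718764310874 y -340.01651719326264 -205.24520407391256
```

View pics/w3.png

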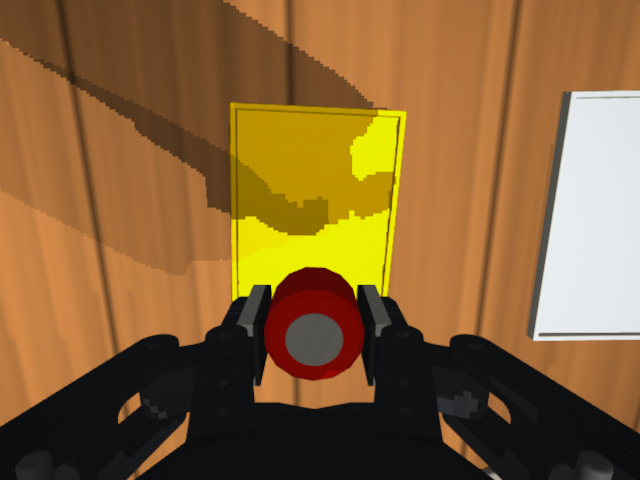

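Call:
send_rows(
  grip=[255,255,255,255,255],
  offset=[
    [30,0,2],
    [60,0,2],
    [85,0,2],
    [100,0,2],
    [106,0,2],
  ],
  twist=[0,0,0,0,0],
)

```text
clock: 6.82
position: [0.372, -0.2932, 0.0161]
ee_rot: [0.501, 0.499, -0.501, 0.499]
ft_force: [-1.3, 0.4, -0.1]
grip_width: 0.409
```

Call:
send_rows(
  grip=[255,255,255,255,255],
  offset=[
    [1,0,0],
    [3,0,0],
    [5,0,0],
    [7,0,0],
    [7,0,0],
  ],
  twist=[0,0,0,0,0],
)

```text
clock: 7.23
position: [0.3719, -0.2938, 0.0098]
ee_rot: [-0.501, -0.498, 0.501, -0.499]
ft_force: [0.4, 0.3, -0.9]
grip_width: 0.409
```

```bash
python3 -c "
from h import *
for i in range(3): viewer.camera('scene'); st()"
```

```text
t 7.28 pos [ 371.8 -293.7    9.8] F [-0.3  0.2  0.4] w 0.408
tool axes cols [[0.001, 1.0, -0.005], [-0.001, -0.005, -1.0], [-1.0, 0.001, 0.001]]
t 7.33 pos [ 371.8 -293.7    9.7] F [0.5 0.2 0.3] w 0.409
tool axes cols [[0.001, 1.0, -0.005], [-0.001, -0.005, -1.0], [-1.0, 0.001, 0.001]]
t 7.38 pos [ 371.8 -293.7    9.7] F [-0.4 -0.3  0.1] w 0.413
tool axes cols [[0.0, 1.0, -0.005], [-0.0, -0.005, -1.0], [-1.0, 0.0, 0.0]]
```

Not in contact yet; lower gently by millimetres.

Call:
send_rows(
  grip=[255,255,255,255,255],
  offset=[
    [0.5,0,0],
    [1,0,0],
    [1.5,0,0],
    [2,0,0],
    [2.5,0,0],
  ],
  twist=[0,0,0,0,0],
)

```text
clock: 7.8
position: [0.3716, -0.2935, 0.0069]
ee_rot: [-0.501, -0.499, 0.501, -0.499]
ft_force: [-3.3, 2.2, 10.4]
grip_width: 0.412
```

Call:
send_rows(
  grip=[255,255,255,255,255],
  offset=[
    [0.5,0,0],
    [1,0,0],
    [1,0,0],
    [1,0,0],
    [1,0,0],
  ],
  twist=[0,0,0,0,0],
)

```text
clock: 8.22
position: [0.3716, -0.2935, 0.0068]
ee_rot: [-0.501, -0.499, 0.501, -0.499]
ft_force: [-5.7, 4.8, 17.8]
grip_width: 0.41
```

Call:
send_rows(
  grip=[255,255,130,110,100],
  offset=[
    [-1,0,0],
    [-1.5,0,0],
    [-1.5,0,0],
    [-1.5,0,0],
    [-1.5,0,0],
  ],
  twist=[0,0,0,0,0],
)

```text
clock: 8.63
position: [0.3716, -0.2935, 0.0072]
ee_rot: [0.501, 0.499, -0.501, 0.499]
ft_force: [-0.5, -0.0, 0.3]
grip_width: 0.609
```

Call:
send_rows(
  grip=[100,100,100,80,60],
  offset=[
    [0,0,0],
    [-10,0,0],
    [-40,0,0],
    [-80,0,0],
    [-120,0,0],
  ],
  twist=[0,0,0,0,0],
)

```text
clock: 9.05
position: [0.3711, -0.2927, 0.1289]
ee_rot: [0.501, 0.499, -0.501, 0.498]
ft_force: [0.3, -1.4, -0.0]
grip_width: 0.765
```

```bash
python3 - <<'E'
from h import *
go(480,0,220,0); go(383,278,220,1.6)
p,d,X=shot("side"); X*=1000
for r in viewer.regions_of("knob_center","side")[:2]:
    P=X[r["region"]]; T=P[abs(P[:,2]-34)<4]; print(r["score"],r["box"],np.nanpercentile(P[:,2],[5,95]),T.mean(0) if len(T) else None)
cv2.imwrite("pics/s1.png",cv2.resize(p[130:260,280:500],None,fx=3,fy=3))
E
```

```text
t 9.05 pos [ 371.1 -292.7  128.9] F [ 0.3 -1.4 -0. ] w 0.765
tool axes cols [[-0.001, 1.0, -0.005], [0.001, -0.005, -1.0], [-1.0, -0.001, -0.001]]
jaw yaw -0.3 q7 0.53 -> offset [-90.7, 107.5, -293.3] twist -0.3
t 9.05 pos [ 371.1 -292.7  128.9] F [ 0.3 -1.4 -0. ] w 0.765
tool axes cols [[-0.001, 1.0, -0.005], [0.001, -0.005, -1.0], [-1.0, -0.001, -0.001]]
jaw yaw -0.3 q7 0.53 -> offset [-90.2, 9.3, -570.9] twist -1.9
0.77 [402.9, 174.0, 14.1, 20.2] [ 8.38848236 37.2217235 ] [ 371.57770634 -289.41257397   34.71617514]
```

View pics/s1.png

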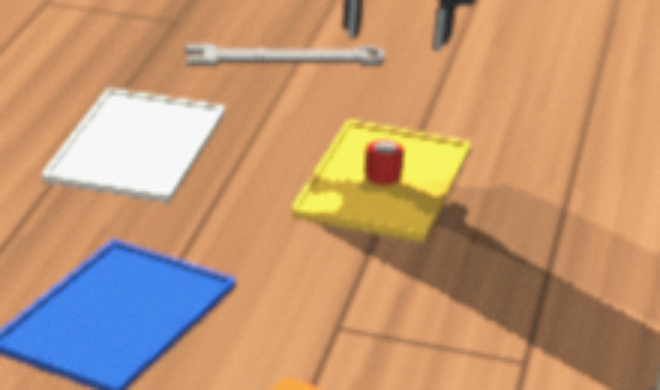

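Call:
send_rows(
  grip=[0,0,0,0,0],
  offset=[
    [-20,12,-35],
    [-40,25,-72],
    [-60,40,-109],
    [-70,55,-147],
    [-70,70,-185],
  ],
  twist=[0,0,0,0,0],
)

```text
clock: 9.57
position: [0.4419, -0.1122, 0.2001]
ee_rot: [0.502, 0.497, -0.501, 0.5]
ft_force: [1.6, -0.9, -0.4]
grip_width: 0.999
```

Call:
send_rows(
  grip=[0,0,0,0,0],
  offset=[
    [0,5,-41],
    [0,10,-82],
    [0,10,-123],
    [0,8,-164],
    [0,4,-205],
  ],
  twist=[0,0,0,0,0],
)

```text
clock: 9.98
position: [0.4453, 0.0935, 0.1977]
ee_rot: [0.501, 0.498, -0.501, 0.499]
ft_force: [0.8, -0.1, -1.3]
grip_width: 1.0
```

Call:
send_rows(
  grip=[0,0,0,0,0],
  offset=[
    [0,-12,-38],
    [0,-24,-76],
    [0,-36,-114],
    [0,-46,-148],
    [0,-52,-165],
  ],
  twist=[0,0,0,0,0],
)

```text
clock: 10.4
position: [0.3924, 0.2609, 0.1979]
ee_rot: [0.501, 0.5, -0.5, 0.5]
ft_force: [-0.0, -0.3, -0.5]
grip_width: 1.0
```

```bash
python3 wl.py pics/w4.png;  python3 -c "
from h import *
go(383.7,278,83,1.6)"
```

```text
t 10.45 pos [391.5 262.7 198. ] F [-2.8  1.3  0.3] w 1.002
tool axes cols [[0.001, 1.0, 0.002], [0.002, 0.002, -1.0], [-1.0, 0.001, -0.002]]
heater 2915 [381.7 273. ] [ 60.2 130. ] -5.3 z 43.3
control 2882 [382.3 270.6] [49.9 92.1] -4.0 z 79.5
valve 5025 [383.8 277.9] [44.  48.1] 1.8 z 111.3
t 10.45 pos [391.5 262.7 198. ] F [-2.8  1.3  0.3] w 1.002
tool axes cols [[0.001, 1.0, 0.002], [0.002, 0.002, -1.0], [-1.0, 0.001, -0.002]]
jaw yaw 0.1 q7 -0.74 -> offset [115.0, -7.9, -15.1] twist -1.5
```

View pics/w4.png

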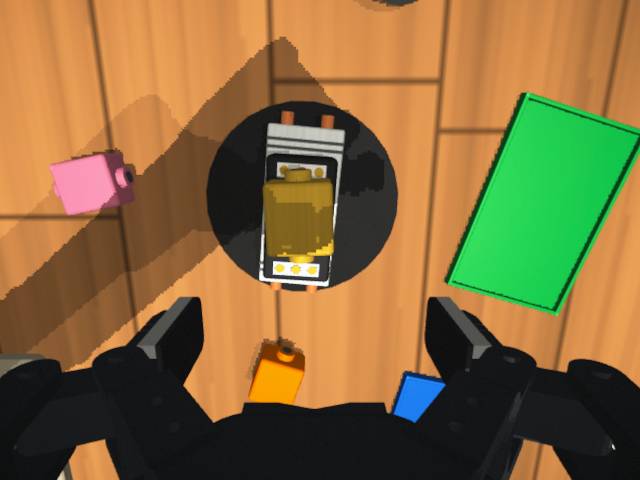

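Call:
send_rows(
  grip=[0,0,0,0,0],
  offset=[
    [15,-8,-15],
    [45,-8,-15],
    [75,-8,-15],
    [100,-8,-15],
    [114,-8,-15],
  ],
  twist=[-1.5,-1.5,-1.5,-1.5,-1.5],
)

```text
clock: 10.87
position: [0.3855, 0.2705, 0.0807]
ee_rot: [0.494, 0.505, -0.496, 0.505]
ft_force: [-0.2, 0.1, -0.0]
grip_width: 0.999
```

Call:
send_rows(
  grip=[0,60,90,255,255],
  offset=[
    [0,0,0],
    [0,0,0],
    [0,0,0],
    [0,0,0],
    [0,0,0],
  ],
  twist=[0,0,0,0,0],
  newtons=60,
)

```text
clock: 11.28
position: [0.3874, 0.2722, 0.0846]
ee_rot: [0.495, 0.505, -0.494, 0.506]
ft_force: [-3.0, -0.0, 3.9]
grip_width: 0.501
```

Call:
send_rows(
  grip=[255,255,255,255,255],
  offset=[
    [0,0,0],
    [0,0,0],
    [0,0,0],
    [-4,0,0],
    [-15,0,0],
  ],
  twist=[0,0,0,0,0],
)

```text
clock: 11.7
position: [0.3861, 0.2712, 0.098]
ee_rot: [0.494, 0.505, -0.495, 0.505]
ft_force: [-0.2, -0.1, -2.2]
grip_width: 0.507
```

```bash
python3 wl.py pics/w5.png
```

```text
t 11.75 pos [387.1 272.3 100.5] F [ 1.7  2.1 -0.3] w 0.506
tool axes cols [[0.001, 1.0, 0.021], [0.001, 0.021, -1.0], [-1.0, 0.001, -0.001]]
heater 4996 [385. 306.] [60.3 64. ] -5.3 z 43.3
control 4413 [384.7 302. ] [29.7 49.9] 86.1 z 79.4
valve 950 [387.  293.1] [31.5 69.7] -88.8 z 111.6
knob 885 [387.4 272.7] [24.2 88.2] -88.7 z 140.7
```

View pics/w5.png

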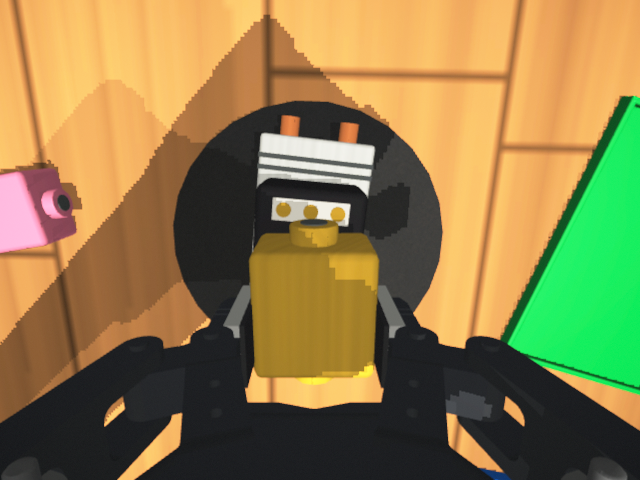

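```bash
python3 - <<'E'
from fit import *
z=np.load("w.npz"); X=z["X"]; p=z["p"]; hsv=cv2.cvtColor(p,cv2.COLOR_BGR2HSV)
m=(abs(hsv[...,0].astype(int)-24)<5)&(hsv[...,1]>150)&(X[...,2]>118)
m[:230]=0; m[380:]=0; m[:,:245]=0; m[:,385:]=0
P=X[m]; print(len(P),np.percentile(P[:,2],[5,50,95])); T=P[abs(P[:,2]-np.median(P[:,2]))<4][:,:2]
print(rect(clean(T,3,6)))
go(524,-12,100,-13.5); go(524,-12,150,-13.5)
E
```

```text
15872 [122.78144822 124.58809109 125.60055957]
(array([387.1993103 , 277.66946411]), array([43.87123489, 48.03688049]), 0.8921054005622864)
t 11.75 pos [387.1 272.3 100.5] F [ 1.7  2.1 -0.3] w 0.506
tool axes cols [[0.001, 1.0, 0.021], [0.001, 0.021, -1.0], [-1.0, 0.001, -0.001]]
jaw yaw 1.2 q7 -0.88 -> offset [0.6, 130.8, 287.2] twist 14.7
t 11.75 pos [387.1 272.3 100.5] F [ 1.7  2.1 -0.3] w 0.506
tool axes cols [[0.001, 1.0, 0.021], [0.001, 0.021, -1.0], [-1.0, 0.001, -0.001]]
jaw yaw 1.2 q7 -0.88 -> offset [-49.4, 130.8, 287.1] twist 14.7
```

Call:
send_rows(
  grip=[255,255,255,255,255],
  offset=[
    [-30,0,0],
    [-50,10,20],
    [-50,26,58],
    [-50,43,95],
    [-50,60,132],
  ],
  twist=[0,3,6,10,14.7],
)

```text
clock: 12.17
position: [0.4502, 0.1396, 0.1495]
ee_rot: [0.556, 0.437, -0.555, 0.438]
ft_force: [0.8, -0.3, -2.5]
grip_width: 0.505
```

```bash
python3 -c "
from h import *
go(522.5,-11,140,-13.5)"
```

```text
t 12.17 pos [450.2 139.6 149.5] F [ 0.8 -0.3 -2.5] w 0.505
tool axes cols [[0.002, 0.972, -0.235], [-0.001, -0.235, -0.972], [-1.0, 0.003, -0.0]]
jaw yaw -13.6 q7 -0.72 -> offset [9.7, 105.7, 129.3] twist -0.1
```

Call:
send_rows(
  grip=[255,255,255,255,255],
  offset=[
    [0,25,30],
    [0,50,60],
    [5,75,90],
    [10,98,118],
    [10,106,129],
  ],
  twist=[0,0,0,0,0],
)

```text
clock: 12.58
position: [0.5236, -0.0151, 0.1377]
ee_rot: [-0.556, -0.436, 0.557, -0.436]
ft_force: [-0.5, -0.5, -2.4]
grip_width: 0.501
```

Call:
send_rows(
  grip=[255,255,255,255,255],
  offset=[
    [15,0,0],
    [30,0,0],
    [30,0,0],
    [30,0,0],
    [30,0,0],
  ],
  twist=[0,0,0,0,0],
)

```text
clock: 13.0
position: [0.5228, -0.0087, 0.1092]
ee_rot: [0.555, 0.438, -0.555, 0.438]
ft_force: [0.4, 0.3, -1.8]
grip_width: 0.503
```

```bash
python3 wt.py pics/w6.png blue; python3 -c "
from h import *
go(522.5,-11,20,-13.5)"
```

```text
t 13.05 pos [523.   -8.8 109.4] F [ 0.2 -0.1 -2.3] w 0.503
tool axes cols [[0.002, 0.973, -0.233], [-0.0, -0.233, -0.973], [-1.0, 0.002, -0.0]]
8747 [529.8  16.8] [115.8 134.8] -13.1 x 459.8737011969329 600.2237013810857 y -61.95018640989361 93.82622458992546
t 13.05 pos [523.   -8.8 109.4] F [ 0.2 -0.1 -2.3] w 0.503
tool axes cols [[0.002, 0.973, -0.233], [-0.0, -0.233, -0.973], [-1.0, 0.002, -0.0]]
jaw yaw -13.5 q7 -0.48 -> offset [89.4, -0.1, 2.3] twist 0.0
```

View pics/w6.png

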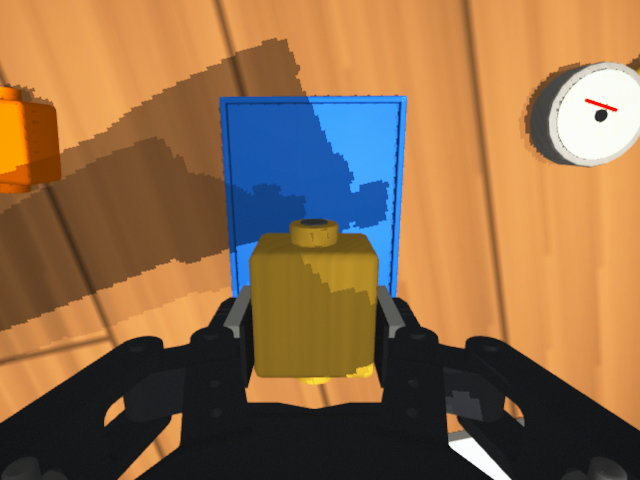

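Call:
send_rows(
  grip=[255,255,255,255,255],
  offset=[
    [30,0,1.5],
    [55,0,1.5],
    [75,0,1.5],
    [88,0,1.5],
    [95,0,1.5],
  ],
  twist=[0,0,0,0,0],
)

```text
clock: 13.47
position: [0.5218, -0.0105, 0.0123]
ee_rot: [-0.555, -0.438, 0.555, -0.438]
ft_force: [0.0, 0.1, -3.0]
grip_width: 0.502
```

Call:
send_rows(
  grip=[255,255,255,255,255],
  offset=[
    [1,0,0],
    [2,0,0],
    [3,0,0],
    [4,0,0],
    [5,0,0],
  ],
  twist=[0,0,0,0,0],
)

```text
clock: 13.88
position: [0.5228, -0.0106, 0.0095]
ee_rot: [0.556, 0.437, -0.555, 0.438]
ft_force: [-8.1, -0.5, 23.7]
grip_width: 0.505
```

Call:
send_rows(
  grip=[255,255,110,90,75],
  offset=[
    [-0.8,0,0],
    [-0.8,0,0],
    [-0.8,0,0],
    [-0.8,0,0],
    [-0.8,0,0],
  ],
  twist=[0,0,0,0,0],
)

```text
clock: 14.3
position: [0.5223, -0.0105, 0.0091]
ee_rot: [0.555, 0.438, -0.555, 0.438]
ft_force: [-0.4, 0.8, 0.3]
grip_width: 0.705
```

Call:
send_rows(
  grip=[75,75,75,60,50],
  offset=[
    [0,0,0],
    [-10,0,0],
    [-35,0,0],
    [-75,0,0],
    [-115,0,0],
  ],
  twist=[0,0,0,0,0],
)

```text
clock: 14.72
position: [0.5211, -0.0101, 0.1253]
ee_rot: [-0.555, -0.439, 0.555, -0.437]
ft_force: [1.4, -0.8, -0.0]
grip_width: 0.804
```

```bash
python3 - <<'E'
from h import *
go(382,271,150,-4)
p,d,X=shot("scene"); X*=1000
for r in viewer.regions_of("valve_center","scene")[:4]:
    P=X[r["region"]]; T=P[abs(P[:,2]-36)<3]; print(r["score"],r["box"],np.nanpercentile(P[:,2],[5,95]),T.mean(0) if len(T) else None)
cv2.imwrite("pics/s2.png",cv2.resize(p[180:420,100:420],None,fx=2.4,fy=2.4))
E
```

```text
t 14.72 pos [521.1 -10.1 125.3] F [ 1.4 -0.8 -0. ] w 0.804
tool axes cols [[-0.002, 0.973, -0.232], [0.001, -0.232, -0.973], [-1.0, -0.002, -0.0]]
jaw yaw -13.4 q7 -0.46 -> offset [-24.2, -200.7, -241.1] twist -9.4
0.97 [245.2, 273.2, 30.6, 27.3] [11.20599521 38.21919877] [527.67333706  -5.77160145  36.49470161]
0.84 [307.6, 231.3, 31.6, 23.8] [ 2.862481   34.49997396] [356.87315854  95.95895593  33.89703071]
0.69 [342.4, 297.8, 108.4, 78.9] [3.02062783 9.74893136] None
```

View pics/s2.png

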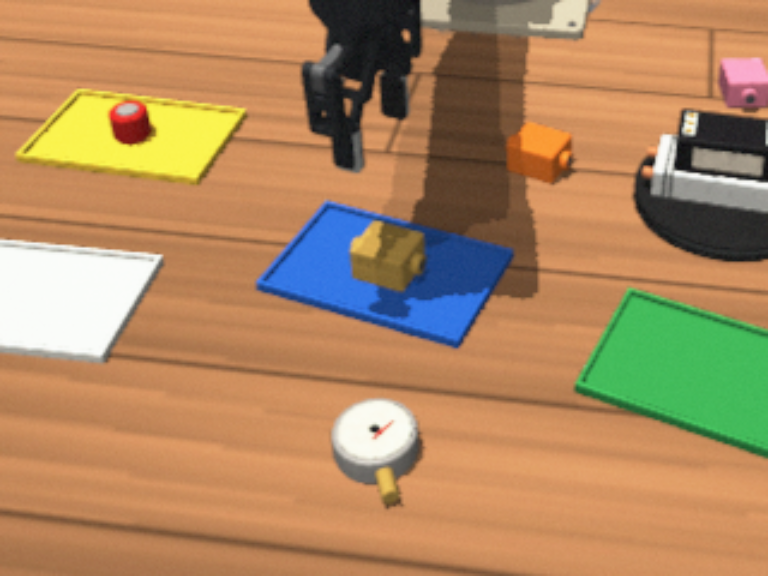

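Knob and valve are both upright and centred in their trays. Next, the control box.

Call:
send_rows(
  grip=[0,0,0,0,0],
  offset=[
    [-20,-25,-30],
    [-40,-50,-60],
    [-50,-75,-90],
    [-50,-100,-120],
    [-50,-125,-150],
  ],
  twist=[-2,-4,-6,-8,-9.4],
)

```text
clock: 15.23
position: [0.4346, 0.1664, 0.1753]
ee_rot: [0.518, 0.482, -0.517, 0.483]
ft_force: [1.2, 1.6, 0.2]
grip_width: 0.999
```

```bash
python3 -c "
from h import *
go(382,270,170,-4)"
```

```text
t 15.23 pos [434.6 166.4 175.3] F [1.2 1.6 0.2] w 0.999
tool axes cols [[0.002, 0.998, -0.069], [-0.0, -0.069, -0.998], [-1.0, 0.002, 0.0]]
jaw yaw -4.0 q7 -0.59 -> offset [5.1, -59.7, -99.7] twist 0.0
```

Call:
send_rows(
  grip=[0,0,0,0,0],
  offset=[
    [0,-18,-30],
    [0,-36,-60],
    [0,-54,-88],
    [0,-60,-100],
    [0,-60,-100],
  ],
  twist=[0,0,0,0,0],
)

```text
clock: 15.65
position: [0.3806, 0.272, 0.1746]
ee_rot: [0.516, 0.483, -0.516, 0.483]
ft_force: [-0.3, -0.2, 0.0]
grip_width: 1.0
```

Call:
send_rows(
  grip=[0,0,0,0,0],
  offset=[
    [0,0,0],
    [0,0,0],
    [0,0,0],
    [0,0,0],
    [0,0,0],
  ],
  twist=[0,0,0,0,0],
)

```text
clock: 16.07
position: [0.3832, 0.2677, 0.1739]
ee_rot: [-0.518, -0.481, 0.518, -0.482]
ft_force: [-0.7, -1.0, -0.3]
grip_width: 0.998
```

```bash
python3 wl.py pics/w7.png; python3 -c "
from h import *
go(382,270.6,47,-4)"
```

```text
t 16.12 pos [383.1 267.9 173.9] F [-0.4 -1.  -0. ] w 0.999
tool axes cols [[-0.0, 0.997, -0.073], [-0.0, -0.073, -0.997], [-1.0, -0.0, 0.0]]
heater 3199 [381.7 273.2] [ 60.4 129.7] -5.4 z 43.3
control 9869 [382.3 270.8] [50.  91.5] -4.0 z 79.4
t 16.12 pos [383.1 267.9 173.9] F [-0.4 -1.  -0. ] w 0.999
tool axes cols [[-0.0, 0.997, -0.073], [-0.0, -0.073, -0.997], [-1.0, -0.0, 0.0]]
jaw yaw -4.2 q7 -0.86 -> offset [126.9, -1.3, -2.7] twist -0.2
```

View pics/w7.png

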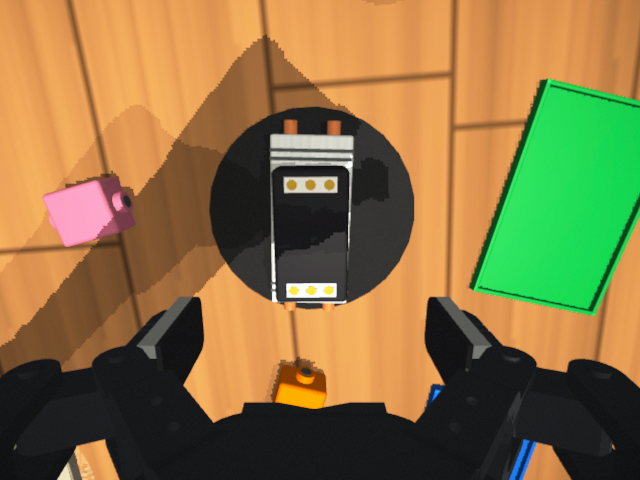

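Call:
send_rows(
  grip=[0,0,0,0,0],
  offset=[
    [35,-1,-3],
    [70,-1,-3],
    [100,-1,-3],
    [120,-1,-3],
    [126,-1,-3],
  ],
  twist=[0,0,0,0,0],
)

```text
clock: 16.53
position: [0.3804, 0.2702, 0.045]
ee_rot: [-0.516, -0.482, 0.519, -0.481]
ft_force: [-0.3, -0.0, -0.6]
grip_width: 1.001
```

Call:
send_rows(
  grip=[0,0,30,60,75],
  offset=[
    [0,0,0],
    [0,0,0],
    [0,0,0],
    [0,0,0],
    [0,0,0],
  ],
  twist=[0,0,0,0,0],
  newtons=60,
)

```text
clock: 16.95
position: [0.3827, 0.2718, 0.049]
ee_rot: [0.518, 0.481, -0.517, 0.482]
ft_force: [-0.1, -0.2, -0.6]
grip_width: 0.709
```

```bash
python3 -c "
from h import *
go(382.2,270.7,47,-4)"
```

```text
t 16.95 pos [382.7 271.8  49. ] F [-0.1 -0.2 -0.6] w 0.709
tool axes cols [[0.002, 0.997, -0.072], [0.0, -0.072, -0.997], [-1.0, 0.002, -0.001]]
jaw yaw -4.1 q7 -1.05 -> offset [2.0, -0.4, 1.1] twist -0.1
```

Call:
send_rows(
  grip=[100,255,255,255,255],
  offset=[
    [0,0,0],
    [0,0,0],
    [0,0,0],
    [0,0,0],
    [0,0,0],
  ],
  twist=[0,0,0,0,0],
)

```text
clock: 17.37
position: [0.3824, 0.2717, 0.0487]
ee_rot: [0.518, 0.481, -0.517, 0.482]
ft_force: [-1.5, -0.6, 9.0]
grip_width: 0.574
```

Call:
send_rows(
  grip=[255,255,255,255,255],
  offset=[
    [-3,0,0],
    [-12,0,0],
    [-40,0,0],
    [-65,0,0],
    [-70,0,0],
  ],
  twist=[0,0,0,0,0],
)

```text
clock: 17.78
position: [0.3831, 0.273, 0.1217]
ee_rot: [0.519, 0.482, -0.516, 0.482]
ft_force: [1.1, 1.2, -2.9]
grip_width: 0.577
```

```bash
python3 wl.py pics/w8.png; python3 -c "
from h import *
go(601,265,110,-17)"
```

```text
t 17.83 pos [383.2 272.5 120.8] F [ 0.8  0.5 -2.8] w 0.573
tool axes cols [[0.004, 0.997, -0.071], [0.001, -0.071, -0.997], [-1.0, 0.004, -0.002]]
heater 5334 [386.6 322.9] [30.9 60.2] 85.9 z 43.3
knob 755 [386.1 298.6] [39.2 76.6] 85.9 z 141.1
t 17.83 pos [383.2 272.5 120.8] F [ 0.8  0.5 -2.8] w 0.573
tool axes cols [[0.004, 0.997, -0.071], [0.001, -0.071, -0.997], [-1.0, 0.004, -0.002]]
jaw yaw -4.1 q7 -0.95 -> offset [11.7, 217.7, -8.0] twist 12.9
```

View pics/w8.png

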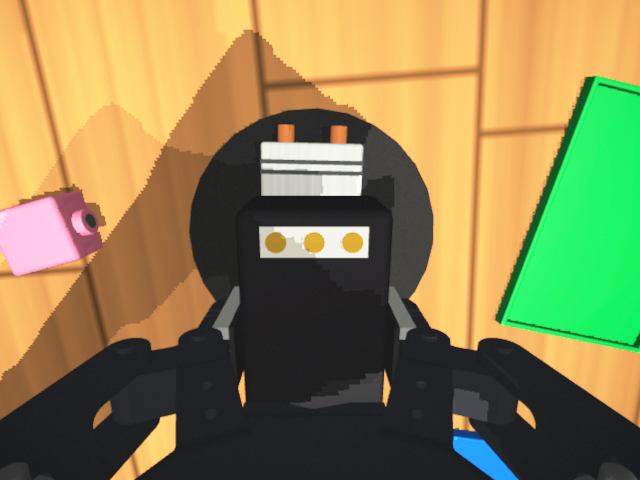

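Call:
send_rows(
  grip=[255,255,255,255,255],
  offset=[
    [0,40,-1],
    [0,80,-3],
    [0,120,-4],
    [0,160,-6],
    [0,200,-8],
  ],
  twist=[2,5,8,11,12.9],
)

```text
clock: 18.25
position: [0.5834, 0.2641, 0.1159]
ee_rot: [-0.568, -0.419, 0.57, -0.42]
ft_force: [0.3, 0.8, -1.6]
grip_width: 0.573
```

Call:
send_rows(
  grip=[255,255,255,255,255],
  offset=[
    [0,17,0],
    [0,17,0],
    [0,17,0],
    [0,17,0],
    [0,17,0],
  ],
  twist=[0,0,0,0,0],
)

```text
clock: 18.67
position: [0.597, 0.2608, 0.1175]
ee_rot: [-0.568, -0.421, 0.568, -0.421]
ft_force: [-0.1, 0.7, -2.0]
grip_width: 0.577
```

```bash
python3 wt.py pics/w9.png green; python3 -c "
from h import *
go(601,266,20,-17)"
```

```text
t 18.72 pos [597.2 260.8 117.8] F [-0.2  0.3 -2.1] w 0.574
tool axes cols [[-0.0, 0.957, -0.291], [-0.0, -0.291, -0.957], [-1.0, -0.0, 0.0]]
6328 [609.3 286.1] [117.5 135.7] -16.4 x 549.7886357573187 681.859943453841 y 205.06985377279315 365.82568009775036
t 18.72 pos [597.2 260.8 117.8] F [-0.2  0.3 -2.1] w 0.574
tool axes cols [[-0.0, 0.957, -0.291], [-0.0, -0.291, -0.957], [-1.0, -0.0, 0.0]]
jaw yaw -16.9 q7 -1.06 -> offset [97.8, 2.1, -6.2] twist 0.1
```

View pics/w9.png

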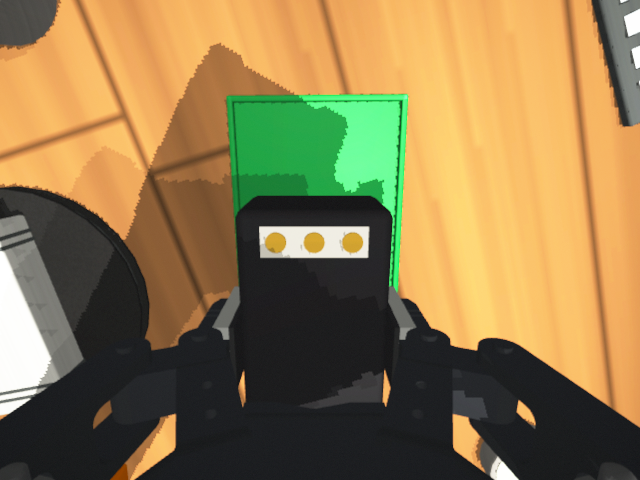

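Call:
send_rows(
  grip=[255,255,255,255,255],
  offset=[
    [20,2.8,-6.3],
    [50,2.8,-6.3],
    [75,2.8,-6.3],
    [92,2.8,-6.3],
    [102,2.8,-6.3],
  ],
  twist=[0,0,0,0,0],
)

```text
clock: 19.13
position: [0.6012, 0.265, 0.0136]
ee_rot: [-0.567, -0.421, 0.569, -0.421]
ft_force: [-1.0, -0.3, -2.3]
grip_width: 0.576
```

Call:
send_rows(
  grip=[255,255,255,255,255],
  offset=[
    [0,0,0],
    [1,0,0],
    [2,0,0],
    [3,0,0],
    [4,0,0],
  ],
  twist=[0,0,0,0,0],
)

```text
clock: 19.55
position: [0.6035, 0.2658, 0.0131]
ee_rot: [0.569, 0.42, -0.568, 0.421]
ft_force: [0.6, 0.2, -2.7]
grip_width: 0.577
```

Call:
send_rows(
  grip=[255,255,255,255,255],
  offset=[
    [1,-1,0],
    [2,-1,0],
    [3,-1,0],
    [3.5,-1,0],
    [4,-1,0],
  ],
  twist=[0,0,0,0,0],
)

```text
clock: 19.97
position: [0.602, 0.2659, 0.0098]
ee_rot: [0.568, 0.42, -0.568, 0.421]
ft_force: [-9.5, -5.7, 20.2]
grip_width: 0.573
```

Call:
send_rows(
  grip=[255,255,95,75,65],
  offset=[
    [-0.6,0,0],
    [-0.6,0,0],
    [-0.6,0,0],
    [-0.6,0,0],
    [-0.6,0,0],
  ],
  twist=[0,0,0,0,0],
)

```text
clock: 20.38
position: [0.6021, 0.2659, 0.0087]
ee_rot: [0.569, 0.421, -0.568, 0.421]
ft_force: [0.7, 0.6, 0.4]
grip_width: 0.745
```

Call:
send_rows(
  grip=[65,65,65,40,20],
  offset=[
    [0,0,0],
    [-10,0,0],
    [-35,0,0],
    [-75,0,0],
    [-115,0,0],
  ],
  twist=[0,0,0,0,0],
)

```text
clock: 20.8
position: [0.601, 0.2656, 0.1246]
ee_rot: [-0.568, -0.421, 0.569, -0.421]
ft_force: [1.2, 0.8, 0.5]
grip_width: 0.921
```

```bash
python3 - <<'E'
from h import *
go(382,270,150,-5.4)
p,d,X=shot("scene"); X*=1000
for r in viewer.regions_of("control_center","scene")[:3]:
    P=X[r["region"]]; T=P[abs(P[:,2]-40)<4]; print(r["score"],r["box"],np.nanpercentile(P[:,2],[5,95]))
    if len(T): print(cv2.minAreaRect(T[:,:2].astype(np.float32)))
cv2.imwrite("pics/s3.png",cv2.resize(p[180:420,300:620],None,fx=2.4,fy=2.4))
E
```

```text
t 20.80 pos [601.  265.6 124.6] F [1.2 0.8 0.5] w 0.921
tool axes cols [[-0.002, 0.957, -0.292], [-0.0, -0.292, -0.957], [-1.0, -0.002, 0.001]]
jaw yaw -17.0 q7 -1.07 -> offset [-24.9, -210.8, 59.7] twist -11.6
0.78 [368.1, 305.5, 61.6, 46.0] [ 8.55404108 42.45833423]
((602.0414428710938, 262.47869873046875), (92.66889953613281, 52.30918884277344), 72.91910552978516)
```

View pics/s3.png

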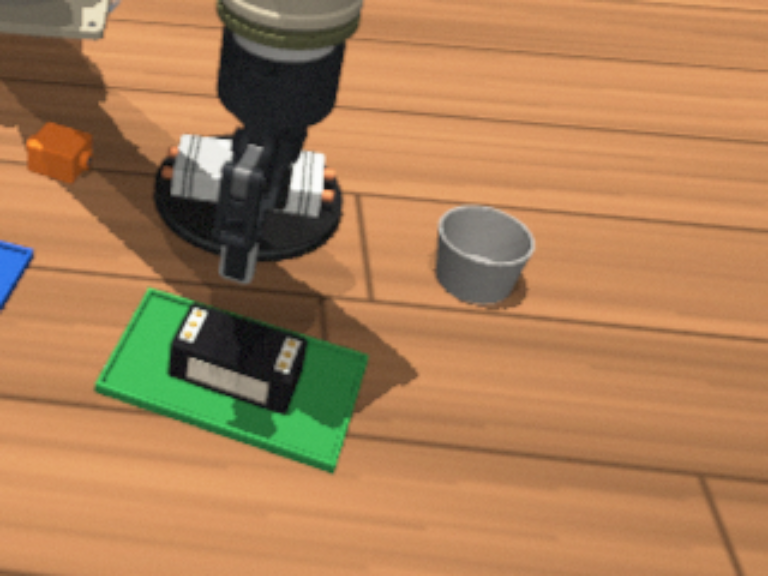

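Call:
send_rows(
  grip=[0,0,0,0,0],
  offset=[
    [-15,-40,11],
    [-25,-79,22],
    [-25,-118,33],
    [-25,-157,44],
    [-25,-195,55],
  ],
  twist=[-2,-4,-6,-9,-11.6],
)

```text
clock: 21.32
position: [0.3972, 0.2703, 0.1485]
ee_rot: [-0.522, -0.476, 0.522, -0.477]
ft_force: [-0.9, 0.2, 1.9]
grip_width: 0.993
```

Call:
send_rows(
  grip=[0,0,0,0,0],
  offset=[
    [0,-15,0],
    [0,-15,0],
    [0,-15,0],
    [0,-15,0],
    [0,-15,0],
  ],
  twist=[0,0,0,0,0],
)

```text
clock: 21.73
position: [0.3854, 0.2715, 0.1487]
ee_rot: [0.523, 0.476, -0.523, 0.475]
ft_force: [0.4, 0.3, -0.1]
grip_width: 1.002
```

```bash
python3 wl.py pics/w10.png; python3 -c "
from h import *
go(381.7,273,20,-5.4)"
```

```text
t 21.78 pos [385.2 271.6 148.6] F [-0.   0.4  0.9] w 0.997
tool axes cols [[-0.0, 0.995, -0.095], [0.001, -0.095, -0.995], [-1.0, -0.0, -0.001]]
heater 15689 [381.7 273. ] [ 60.3 129.8] -5.4 z 43.4
t 21.78 pos [385.2 271.6 148.6] F [-0.   0.4  0.9] w 0.997
tool axes cols [[-0.0, 0.995, -0.095], [0.001, -0.095, -0.995], [-1.0, -0.0, -0.001]]
jaw yaw -5.5 q7 -0.93 -> offset [128.6, -3.6, -1.0] twist -0.1
```

View pics/w10.png

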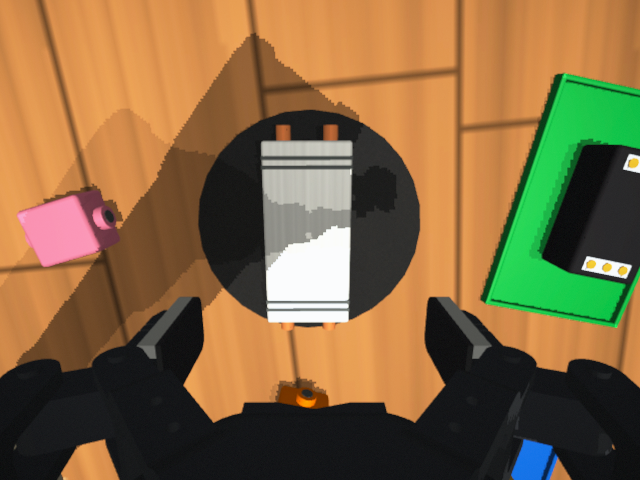

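Call:
send_rows(
  grip=[0,0,0,0,0],
  offset=[
    [30,-3.6,-1],
    [65,-3.6,-1],
    [100,-3.6,-1],
    [120,-3.6,-1],
    [128,-3.6,-1],
  ],
  twist=[0,0,0,0,0],
)

```text
clock: 22.2
position: [0.3795, 0.272, 0.0173]
ee_rot: [-0.521, -0.477, 0.525, -0.475]
ft_force: [-0.2, -0.6, -0.4]
grip_width: 0.999
```

Call:
send_rows(
  grip=[0,0,10,30,45],
  offset=[
    [0,0,0],
    [0,0,0],
    [0,0,0],
    [0,0,0],
    [0,0,0],
  ],
  twist=[0,0,0,0,0],
  newtons=90,
)

```text
clock: 22.62
position: [0.3818, 0.2732, 0.0216]
ee_rot: [0.524, 0.475, -0.522, 0.476]
ft_force: [-0.1, -0.3, -0.0]
grip_width: 0.821
```

```bash
python3 -c "
from h import *
go(381.7,273,20,-5.4)"
```

```text
t 22.62 pos [381.8 273.2  21.6] F [-0.1 -0.3 -0. ] w 0.821
tool axes cols [[0.002, 0.996, -0.094], [0.001, -0.094, -0.996], [-1.0, 0.002, -0.001]]
jaw yaw -5.4 q7 -1.13 -> offset [1.6, -0.0, 0.2] twist -0.0
```

Call:
send_rows(
  grip=[45,60,255,255,255],
  offset=[
    [2,0,0],
    [2,0,0],
    [2,0,0],
    [2,0,0],
    [2,0,0],
  ],
  twist=[0,0,0,0,0],
)

```text
clock: 23.03
position: [0.3809, 0.2728, 0.0191]
ee_rot: [-0.523, -0.476, 0.523, -0.476]
ft_force: [-3.2, -3.4, 11.3]
grip_width: 0.682
```

Call:
send_rows(
  grip=[255,255,255,255,255],
  offset=[
    [0,0,0],
    [0,0,0],
    [-3,0,0],
    [-12,0,0],
    [-30,0,0],
  ],
  twist=[0,0,0,0,0],
)

```text
clock: 23.45
position: [0.3793, 0.2718, 0.0474]
ee_rot: [-0.521, -0.476, 0.524, -0.476]
ft_force: [-0.1, -0.8, -6.4]
grip_width: 0.679
```

```bash
python3 wl.py pics/w11.png
```

```text
t 23.50 pos [381.  273.6  51.3] F [ 2.8  3.6 -2.7] w 0.68
tool axes cols [[0.001, 0.996, -0.093], [0.001, -0.093, -0.996], [-1.0, 0.001, -0.001]]
control 1101 [380.6 272.2] [23.3 85.7] 85.1 z 79.2
valve 6759 [381.2 273.6] [ 29.2 125.6] 84.9 z 109.7
knob 5714 [383.2 286.6] [ 12.2 111.3] 85.3 z 140.3
```

View pics/w11.png

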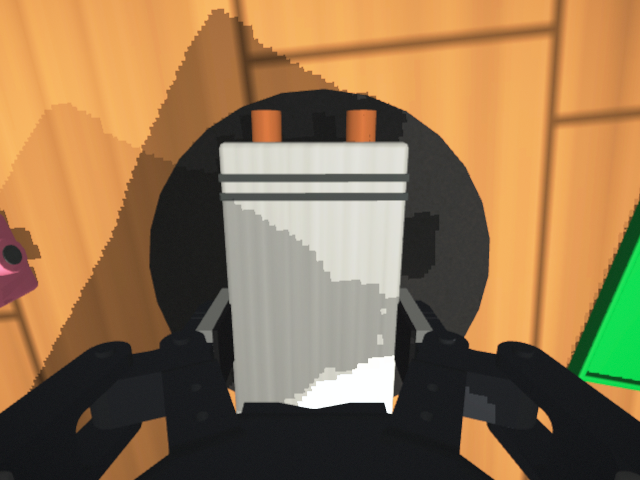

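Call:
send_rows(
  grip=[255,255,255,255,255],
  offset=[
    [-30,0,0],
    [-60,0,10],
    [-90,10,35],
    [-100,22,72],
    [-100,35,110],
  ],
  twist=[0,0,0,-1,-2],
)

```text
clock: 23.92
position: [0.4065, 0.1606, 0.1512]
ee_rot: [0.515, 0.485, -0.512, 0.487]
ft_force: [2.0, -0.7, -7.3]
grip_width: 0.681
```

```bash
python3 -c "
from h import *
go(598,-284,140,0.2)"
```

```text
t 23.92 pos [406.5 160.6 151.2] F [ 2.  -0.7 -7.3] w 0.681
tool axes cols [[0.005, 0.998, -0.055], [0.001, -0.055, -0.998], [-1.0, 0.005, -0.001]]
jaw yaw -3.2 q7 -0.55 -> offset [11.9, 215.6, 433.3] twist -3.4
```

Call:
send_rows(
  grip=[255,255,255,255,255],
  offset=[
    [0,17,34],
    [0,34,68],
    [0,51,102],
    [0,68,136],
    [0,85,170],
  ],
  twist=[0,-1,-2,-3,-3.4],
)

```text
clock: 24.33
position: [0.4802, -0.0166, 0.1484]
ee_rot: [0.499, 0.5, -0.5, 0.5]
ft_force: [0.8, 0.2, -5.8]
grip_width: 0.68
```

Call:
send_rows(
  grip=[255,255,255,255,255],
  offset=[
    [0,17,34],
    [0,34,68],
    [0,51,102],
    [0,68,136],
    [0,85,170],
  ],
  twist=[0,0,0,0,0],
)

```text
clock: 24.75
position: [0.5653, -0.1865, 0.1478]
ee_rot: [-0.5, -0.5, 0.5, -0.5]
ft_force: [0.9, 1.4, -5.7]
grip_width: 0.681
```

```bash
python3 -c "
from h import *
go(598,-284,120,0.2)"
```

```text
t 24.75 pos [ 565.3 -186.5  147.8] F [ 0.9  1.4 -5.7] w 0.681
tool axes cols [[-0.001, 1.0, -0.0], [-0.0, -0.0, -1.0], [-1.0, -0.001, 0.0]]
jaw yaw -0.0 q7 0.04 -> offset [27.8, 32.8, 97.5] twist -0.2
```

Call:
send_rows(
  grip=[255,255,255,255,255],
  offset=[
    [5,12,36],
    [15,24,70],
    [25,33,90],
    [27,33,97],
    [27,33,97],
  ],
  twist=[0,0,0,0,0],
)

```text
clock: 25.17
position: [0.5968, -0.284, 0.1192]
ee_rot: [-0.5, -0.5, 0.501, -0.498]
ft_force: [-0.4, 0.4, -7.7]
grip_width: 0.68
```

Call:
send_rows(
  grip=[255,255,255,255,255],
  offset=[
    [0,0,0],
    [0,0,0],
    [0,0,0],
    [0,0,0],
    [0,0,0],
  ],
  twist=[0,0,0,0,0],
)

```text
clock: 25.58
position: [0.5984, -0.2809, 0.1222]
ee_rot: [0.5, 0.5, -0.5, 0.501]
ft_force: [-0.6, -0.3, -6.5]
grip_width: 0.678
```

```bash
python3 wt.py pics/w12.png white; python3 -c "
from h import *
go(598,-284,20,0.2)"
```

```text
t 25.63 pos [ 598.4 -281.1  122. ] F [ 0.3  0.1 -7.3] w 0.682
tool axes cols [[0.0, 1.0, 0.001], [-0.0, 0.001, -1.0], [-1.0, 0.0, 0.0]]
957 [ 676.3 -306.9] [162.2 349.5] 55.4 x 540.1877068680473 827.3139052331535 y -398.197032608955 -193.0386868898122
t 25.63 pos [ 598.4 -281.1  122. ] F [ 0.3  0.1 -7.3] w 0.682
tool axes cols [[0.0, 1.0, 0.001], [-0.0, 0.001, -1.0], [-1.0, 0.0, 0.0]]
jaw yaw 0.1 q7 0.15 -> offset [102.0, -0.4, 2.8] twist -0.1
```

View pics/w12.png

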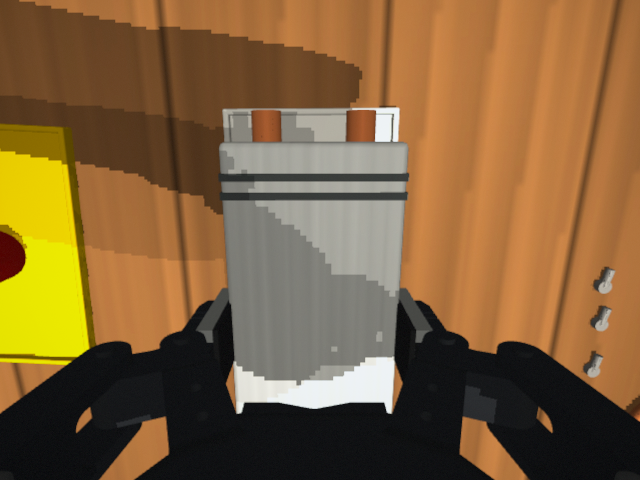

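```bash
python3 - <<'E'
import numpy as np
X=np.load("w.npz")["X"]; p=np.load("w.npz")["p"]
for v in range(104,125,2): print(v,X[v,235].round(1),p[v,235],X[v,380].round(1))
for v in (112,125):
  for u in list(range(219,232,2))+list(range(390,404,2)): print(v,u,X[v,u].round(1),p[v,u])
E
```

```text
104 [ 5.467e+02 -1.913e+02  5.000e-01] [ 37  71 108] [ 6.440e+02 -1.912e+02  6.000e-01]
106 [ 546.7 -192.6    1.1] [ 37  71 107] [ 644.  -192.5    0.8]
108 [ 546.9 -194.     2.5] [ 79  97 119] [ 642.7 -194.4    9.2]
110 [ 548.4 -195.8   10. ] [156 169 172] [ 642.8 -195.6    8.8]
112 [ 548.  -197.     8.6] [121 131 133] [ 642.8 -196.9    9.3]
114 [ 547.9 -198.2    8.2] [ 97 105 107] [ 643.1 -198.1    8.2]
116 [ 547.1 -199.2    4.6] [124 133 136] [ 643.6 -199.1    5.1]
118 [ 546.8 -200.4    3.4] [125 133 136] [ 643.7 -200.4    5.3]
120 [ 547.  -201.7    4.8] [124 133 137] [ 644.  -201.6    3.4]
122 [ 546.5 -202.9    2.7] [125 134 136] [ 644.  -202.9    4.2]
124 [ 546.7 -204.3    3.8] [124 133 135] [ 644.1 -204.2    3.9]
112 219 [ 536.  -196.5    2.2] [ 37  68 104]
112 221 [ 5.369e+02 -1.964e+02  3.000e-01] [ 37  69 106]
112 223 [ 540.3 -197.     9.2] [146 159 164]
112 225 [ 541.6 -197.     9.1] [156 169 173]
112 227 [ 543.  -197.     9.3] [156 168 172]
112 229 [ 544.3 -197.     9.6] [156 168 172]
112 231 [ 545.7 -197.1   10.1] [156 169 172]
112 390 [ 649.2 -196.9   10. ] [241 242 238]

[... 208 characters left out ...]
 ] [ 68 119 181]
112 402 [ 659.1 -196.3    0.7] [ 66 123 188]
125 219 [ 5.350e+02 -2.048e+02  4.000e-01] [ 35  68 104]
125 221 [ 536.3 -204.8    0. ] [ 37  68 106]
125 223 [ 539.8 -205.1    9.3] [124 135 144]
125 225 [ 541.4 -205.2   10.3] [158 170 174]
125 227 [ 542.7 -205.2   10.4] [158 170 174]
125 229 [ 543.4 -205.     7.6] [104 112 115]
125 231 [ 543.7 -204.9    2.7] [149 160 163]
125 390 [ 650.8 -204.8    3.9] [237 242 238]
125 392 [ 651.5 -204.9    7.3] [82 88 89]
125 394 [ 652.2 -205.    10.2] [240 240 237]
125 396 [ 653.7 -205.     9.3] [245 242 238]
125 398 [ 655.1 -205.     8.9] [185 197 211]
125 400 [ 658.2 -204.7    1. ] [ 66 124 188]
125 402 [ 659.5 -204.7    1.4] [ 67 121 189]
```

Call:
send_rows(
  grip=[255,255,255,255,255],
  offset=[
    [20,-0.8,3.2],
    [50,-0.8,3.2],
    [80,-0.8,3.2],
    [98,-0.8,3.2],
    [106,-0.8,3.2],
  ],
  twist=[-0.1,-0.1,-0.1,-0.1,-0.1],
)

```text
clock: 26.05
position: [0.5955, -0.2841, 0.0123]
ee_rot: [0.499, 0.502, -0.5, 0.499]
ft_force: [-1.2, 0.7, -6.7]
grip_width: 0.677
```

Call:
send_rows(
  grip=[255,255,255,255,255],
  offset=[
    [0,0,0],
    [0.5,0,0],
    [1,0,0],
    [2,0,0],
    [2,0,0],
  ],
  twist=[0,0,0,0,0],
)

```text
clock: 26.47
position: [0.5981, -0.2851, 0.0147]
ee_rot: [0.5, 0.5, -0.499, 0.501]
ft_force: [0.1, -0.0, -6.6]
grip_width: 0.679
```

Call:
send_rows(
  grip=[255,255,255,255,255],
  offset=[
    [1,0,0],
    [2,0,0],
    [3,0,0],
    [4,0,0],
    [5,0,0],
  ],
  twist=[0,0,0,0,0],
)

```text
clock: 26.88
position: [0.5974, -0.2848, 0.0084]
ee_rot: [0.5, 0.5, -0.5, 0.5]
ft_force: [-0.2, 0.5, -6.2]
grip_width: 0.676
```

Call:
send_rows(
  grip=[255,255,255,255,255],
  offset=[
    [0.3,0,0],
    [0.6,0,0],
    [1,0,0],
    [1,0,0],
    [1,0,0],
  ],
  twist=[0,0,0,0,0],
)

```text
clock: 27.3
position: [0.5975, -0.2848, 0.0083]
ee_rot: [0.499, 0.5, -0.5, 0.501]
ft_force: [-4.1, 1.8, 3.1]
grip_width: 0.68
```

Call:
send_rows(
  grip=[255,75,60,50,50],
  offset=[
    [0,0,0],
    [0,0,0],
    [0,0,0],
    [0,0,0],
    [0,0,0],
  ],
  twist=[0,0,0,0,0],
)

```text
clock: 27.72
position: [0.598, -0.2849, 0.008]
ee_rot: [0.5, 0.5, -0.499, 0.501]
ft_force: [-0.3, -0.3, -0.1]
grip_width: 0.803
```

Call:
send_rows(
  grip=[50,50,50,50,50],
  offset=[
    [0,0,0],
    [-10,0,0],
    [-35,0,0],
    [-75,0,0],
    [-115,0,0],
  ],
  twist=[0,0,0,0,0],
)

```text
clock: 28.13
position: [0.5968, -0.2843, 0.1238]
ee_rot: [0.499, 0.501, -0.499, 0.5]
ft_force: [1.5, -1.2, 0.7]
grip_width: 0.808
```

Call:
send_rows(
  grip=[50,50,50,50,50],
  offset=[
    [-40,0,0],
    [-80,0,0],
    [-80,0,0],
    [-80,0,0],
    [-80,0,0],
  ],
  twist=[0,0,0,0,0],
)

```text
clock: 28.55
position: [0.5973, -0.2848, 0.2028]
ee_rot: [0.499, 0.5, -0.5, 0.501]
ft_force: [-0.2, -0.3, -1.6]
grip_width: 0.806
```

```bash
python3 - <<'E'
from fit import *
st()
a,_,_=shot("scene"); b,_,_=shot("side"); cv2.imwrite("pics/f1.png",a); cv2.imwrite("pics/f2.png",b)
p,d,X=shot("wrist"); X*=1000; cv2.imwrite("pics/f3.png",p)
m=(abs(X[...,2]-32)<3)&(abs(X[...,0]-598)<60)&(abs(X[...,1]+284)<90)
print("heater top",rect(clean(X[m][:,:2],3,6)))
for n,t,z in [("scene","gauge_center",22),("side","gauge_center",22),("scene","cup_center",48),("side","cup_center",48)]:
    _,_,X=shot(n); X*=1000
    for r in viewer.regions_of(t,n)[:1]:
        P=X[r["region"]]; print(n,t,r["score"],np.nanmedian(P,0).round(), r["box"])
E
```

```text
t 28.55 pos [ 597.3 -284.8  202.8] F [-0.2 -0.3 -1.6] w 0.806
tool axes cols [[0.0, 1.0, 0.002], [-0.0, 0.002, -1.0], [-1.0, 0.0, 0.0]]
heater top (array([ 598.19891357, -284.56427002]), array([ 60.32437897, 129.95204163]), 0.1523856222629547)
scene gauge_center 0.75 [715.  32.  22.] [239.2, 344.3, 32.9, 42.6]
side gauge_center 0.77 [702.  45.  22.] [217.9, 216.0, 35.7, 24.0]
scene cup_center 0.68 [457. 462.  32.] [480.1, 263.3, 41.5, 44.2]
side cup_center 0.8 [464. 452.  30.] [242.8, 348.9, 40.9, 50.8]
```

View pics/f1.png

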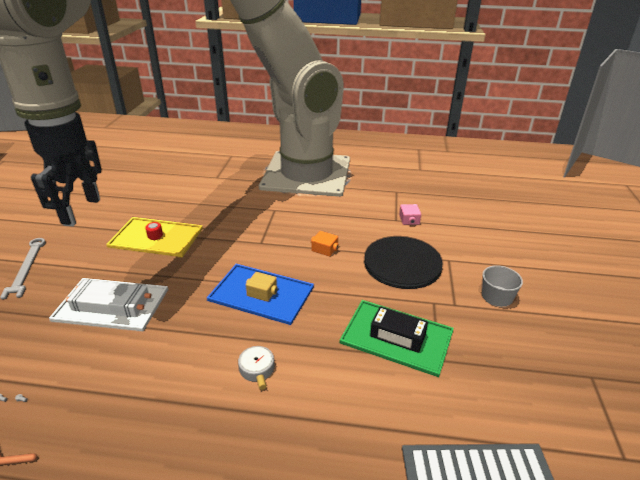

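View pics/f2.png

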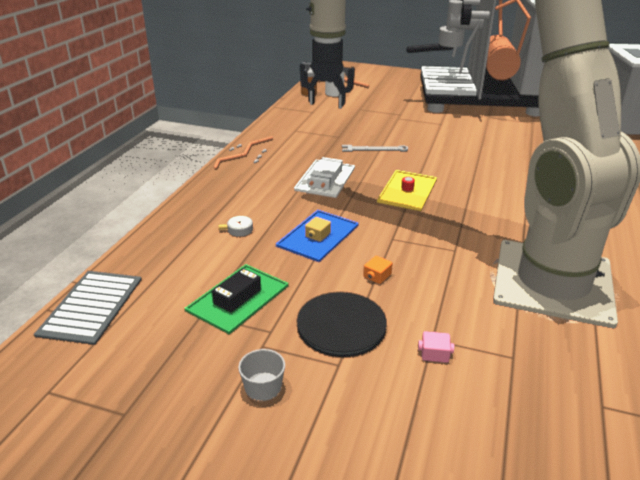

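View pics/f3.png

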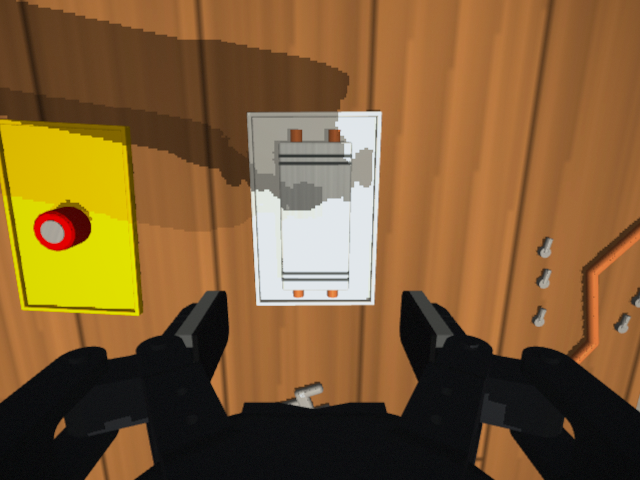

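All four parts stand upright and centred. The scene view has the knob at (154,231), valve (262,287), control box (398,330) and heater (110,298). The gauge and cup are where they were. I'll hand in.

```bash
python3 -c "
from h import *
print(manip.hand_in()); st()"
```

```text
the job is handed in; nothing more can be done
None
the job is handed in; nothing more can be done
```

I took the stack apart from the top down and set each part upright in its own tray: knob in yellow, brass valve in blue, control box in green, heater in white. I lowered each one until it touched the tray floor, then released it. The job was handed in at about 29 s of the 128 s allowed.

**Position checks**
- **Heater:** measured at (598.2, -284.6) mm, turned 0.15°, against a tray centre of (597.6, -284.5) mm and a tray angle of about 0.2°.
- **Control box:** within about 1 mm of its tray centre, measured with the same camera.
- **Valve and knob:** both centred by eye. The single-camera readings put them 3 to 4 mm off. Those readings cover only the visible top, and the cameras disagree with each other by a similar amount.
- **Gauge and cup:** their readings agree with the start to within about 1 mm.

**Forces:** the highest wrist reading I saw was about 26 N in total, when the valve touched down. When I closed on the knob, the reading rose to about 7 N, possibly from the fingertips touching the valve top. The valve had not moved when I measured it afterwards.

**Grasp offset:** the valve was gripped about 5 mm off its centre. I allowed for this when placing it.

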